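# Put a flat battery pack on charge and shut the cabinet

### The job

Put the battery pack that is lying on the bench on charge: slide it onto the rails of the empty charger in the charging cabinet, terminal end first, until it is fully home against the stop. Then push the cabinet's door shut until it snaps onto its catch, and let go. Leave the pack that is already charging, and the other things on the bench, as they are.

Things in the scene. Friction and masses are not known exactly. Their poses are not given: they have to be found in the camera images.
- pack: The flat pack to charge: black, red band, 120 (x) x 62 (y) x 66 mm, about 0.5 kg, lying foot down on the bench. Origin: centre of its underside; z up; +x is the terminal end, which goes in first (red release button on the -x end). Body 62 mm wide with flat upright sides, z 20 to 66 mm, x -60 to +60.
- pack_nose (a point): Middle of the front end of the pack's foot, on its underside, 55 mm ahead (+x) of the pack's origin. The foot: a flange 50 mm wide, 8 mm thick (z 0 to 8 mm), and over it a neck 34 mm wide (z 8 to 20 mm) up to the body; both run from 0 to 95 mm behind this point. Axes as the pack's.
- charging_pack: An identical pack with the same frame, already home on the other charger. It must stay there.
- dock_free: The empty charger (amber light), fixed to the cabinet floor on the left or right; light grey base 80 mm wide, x -60 to +70 mm. Origin: centre of its underside, 12 mm above the bench; +x is the way a pack slides in. A pack fully home has its origin at x 0, y 0, z 22 mm here, with the same axes; its foot then meets the stop at x = +55 mm.
- dock_mouth (a point): Middle of the empty charger's channel at its open front end, level with its floor (dock x -60, z 22 mm); axes as the dock. Channel 54 mm wide, 13 mm high under two 5 mm thick lips with a 38 mm slot between; 78 mm over the outsides. A pack's foot has 2 mm play each side and 5 mm in height, and enters only from the front; over the first 10 mm the mouth flares and its floor ramps up 5 mm.
- dock_busy: The other, identical charger (green light), holding the charging pack, 106 to 118 mm to one side of the empty one.
- cabinet: Fixed grey steel cabinet, 200 deep (x) x 276 wide (y) x 236 mm high, open at the front (x = -100 mm, towards the robot). Origin: centre of its underside, on the bench; +x points into it. Floor plate 12 mm, side walls 6 mm; roof of guard bars, its front beam spans 224 to 236 mm above the bench (the bars too). A pack that is home ends about 15 mm behind the front plane.
- catch_point (a point): Spring roller of the door catch, under the roof at the front right (-y) corner of the cabinet; its housing is 16 mm wide and the roller hangs down to 202 mm above the bench.
- door (a joint): Opening angle of the blue door, rad: 0 shut, 1.65 to 2.15 at the start, 2.4 at most. It swings out towards the robot about the cabinet's left (+y) front edge and stays where it is left (hinge friction 0.08 N m). In the last 0.05 rad it meets the spring catch: about 4 to 5 N at the free edge (8 N at half width) pushes it over; below 0.02 rad the catch draws it shut.
- door_hinge (a point): On the hinge line, 125 mm above the bench; turns with the door, and has the cabinet's axes when it is shut. Here the panel spans y 0 to -276 mm (free edge), x -14 (outer face) to 0 mm (inner face), and 14 to 236 mm above the bench. A strike pin sticks out 29 mm from the inner face at y = -262 mm, 200 mm above the bench.
- door_handle (a point): Middle of the door's upright bar handle, 90 mm long, 35 mm off the outer face and 28 mm from the free edge, 130 mm above the bench.
- stick_pack: Bystander: small black 12 V battery standing on its foot, 62 x 46 x 88 mm. Origin: centre of its underside. It and the tape measure may change places.
- tape_measure: Bystander: yellow tape measure standing on edge, 75 x 40 x 70 mm, with a steel hook at +x that reaches 48 mm from the centre. Origin: centre of its underside.
- tool_box: Bystander: green boxed tool, 100 x 130 x 75 mm, beside the cabinet's right wall. Origin: centre of its underside.
Things that resemble listed ones, but are neither listed nor needed, are in the scene too. What is shaped like the pack but purple is not meant.

How it is judged:
By the outcome, as a careful person would: the job done as asked, in the order asked, and still so for the second after the job is handed in, with the robot touching nothing.
It also fails if it takes over 64 s, if anything falls off the work surface, if the arm or the gripper's body presses on something with over 40 N, if the wrist force passes 120 N, or if a joint passes its speed limit or range.

### The arm

A 6-joint arm with a two-finger parallel gripper is mounted at the origin on the work surface. World frame = base frame: x ahead of the robot, y to its left, z up, the work surface at z = 0. Lengths are in m, angles in rad, forces in N, time in s.
With the tool pointing down it reaches from about 0.275 to 0.825 m from the base axis. Payload 5.2 kg.
Tool frame: the origin (TCP) lies midway between the tips of the shut fingers; the grasp point (between the pads) lies 19 mm behind it; y points along the fingers, x is the direction in which the jaws open and shut, and the axes are right-handed (so a half turn about y gives the same grasp; the last joint's range is limited). The gripper opens to 93 mm and grips with 3 to 60 N. Pads are 15 mm wide; open, the fingers measure 128 mm over their backs; the gripper's body (75 mm by 188 mm) begins 65 mm behind the grasp point.
Start: joints at [-1.396, 0.259, 1.535, -0, 1.348, -0.203], TCP at [0.203, -0.511, 0.219] pointing down, gripper open.
Joint ranges: [-3.14, 3.14], [-0.91, 2.08], [0.19, 2.58], [-1.22, 4.36], [0.22, 2.71], [-3.12, 3.12]. Speed limits (rad/s): [2.57, 2.57, 3.14, 3.14, 3.14, 3.14].

### API

Orientations are given as a rotation vector (axis times angle).
In Python, from rig import telemetry, capture, calibration, r gives the robot as it stands.
- The arm moves only by the tool play_rows, never from a script. Its argument "series" is a list of rows, each a list of 7 numbers: the turn, a rotation vector about the tool's x, y, z in degrees, then the shift along the tool's x, y, z in m, then the finger opening in m, from 0 to 0.093. In form: [[wx, wy, wz, tx, ty, tz, grip], ...]. A call has 1 to 10 rows; each row is the pose to reach, as a shift and turn from the pose commanded when the call began, along the tool's axes at that moment; what a row does not reach only later rows make up. A row lasts 1/10 s, in which the tool goes at most 50 mm and 8.59 degrees, less where a joint would pass 70% of its speed; a pose out of reach is approached as far as the arm can. A call with a gripper value outside its range is refused whole. The fingers move at their own pace and stop on an object; "grip_force" is the grip in N (left out, the last holds). Time passes only in rows, so rows that repeat a pose let the fingers close. It gives the time, the measured TCP pose, the force and the opening at its end, in the units of the state.
- telemetry.read_state(): the state, without advancing time (a new reading comes with each control period).
- capture(name): name is "side" or "top"; returns (picture, depth): 420x560x3 uint8, red, green, blue; 420x560 float32, m along the optical axis (not along the pixel's ray), 0 where there is no reading.
- calibration(name): a dict with "fx", "fy", "cx", "cy" (pixels), "origin" and "rotation" of the camera in the world. Camera axes: x right, y up, looking along -z (the intrinsics and any distortion apply to the point x, -y, -z); pixel columns grow to the right and rows downward; lengths in m; the calibration is good to about 2 mm. A picture is of the moment at which its call begins. calibration takes no time and is no camera call.
- r.hand_in(): hands the job in, once; it reports no verdict.
The state is a dict: "time": time; "qpos": joint angles; "qvel": joint speeds; "tau": joint torques, N m; "position": TCP position; "eef_rot": TCP orientation; "wrist_force": force on the tool from outside, world axes, zero at the start; "wrist_torque": the same for the moment, N m; "gripper_width": finger opening in m.
Only numpy, scipy, OpenCV 4.12 (cv2) and the standard library are available. Lean on these libraries where they do the work, as an engineer would, in place of code of your own. Each camera call takes 0.05 s, during which the arm holds its last target.

## Working session

There is one attempt and no reset: what is moved stays moved. The work goes in short steps, Python scripts to look and compute and a tool call to move; the robot and the scene stay as the last step left them, time stands still between calls to the robot, and variables do not carry over. Pictures are saved under pics/ and viewed, and the job is handed in when it is done.

Besides the shell and the picture viewer there is one more tool, called after "Request:" as name([rows], argument=value, ...), one row to a line, values as JSON. play_rows: Moves the arm, as the interface text tells. Its arguments: {"type":"object","properties":{"series":{"type":"array"},"grip_force":{"type":"number"}},"required":["series"]}

```bash
ls; mkdir -p pics
python3 - <<'E'
from rig import telemetry,capture,calibration
import cv2
for n in("side","top"):
    p,d=capture(n); cv2.imwrite(f"pics/{n}0.png",p[:,:,::-1]); import numpy as np; np.save(f"pics/{n}0.npy",d); np.save(f"pics/{n}0c.npy",p)
    print(calibration(n), (d>0).mean())
print(telemetry.read_state())
E
```

```text
pics
{'fx': 485.1982223966093, 'fy': 485.1982223966093, 'cx': 283.76483054766163, 'cy': 208.92779074704546, 'origin': array([0.86120499, 0.39269083, 1.03230701]), 'rotation': array([0.2727597 , 0.74298623, 2.39272119])} 0.9957695578231293
{'fx': 517.2386279479908, 'fy': 517.2386279479908, 'cx': 270.9683892852333, 'cy': 206.96943343531274, 'origin': array([ 0.39119781, -0.09813274,  1.28763916]), 'rotation': array([ 0.07592121, -0.05545668, -1.55486922])} 0.9959438775510204
{'time': 0.1, 'qpos': array([-1.39581503e+00,  2.59251745e-01,  1.53595285e+00, -1.39611317e-05,
        1.34797716e+00, -2.02815492e-01]), 'qvel': array([ 0.00099562, -0.00203649, -0.00139313, -0.00140237, -0.00177376,
       -0.00151687]), 'tau': array([ 1.86124329e-03, -4.38210726e+01, -2.84642011e+01,  7.21254596e-02,
        3.62226390e-02, -5.29464012e-05]), 'position': array([ 0.20280503, -0.51073181,  0.21791906]), 'eef_rot': array([-1.36341632,  0.92732513, -0.92548192]), 'wrist_force': array([-0.19730235, -0.15583062, -0.01180779]), 'wrist_torque': array([ 0.01157882,  0.02948248, -0.01096947]), 'gripper_width': 0.09282162440847345}
```

View pics/side0.png

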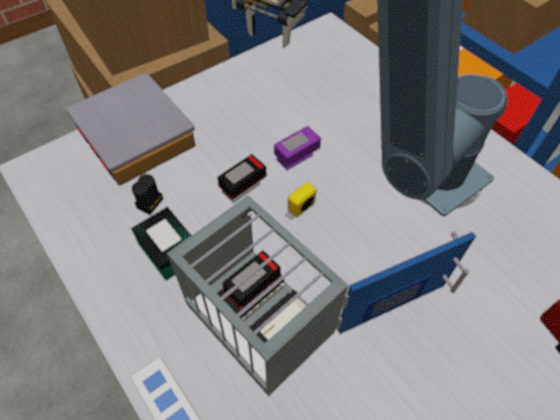

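View pics/top0.png

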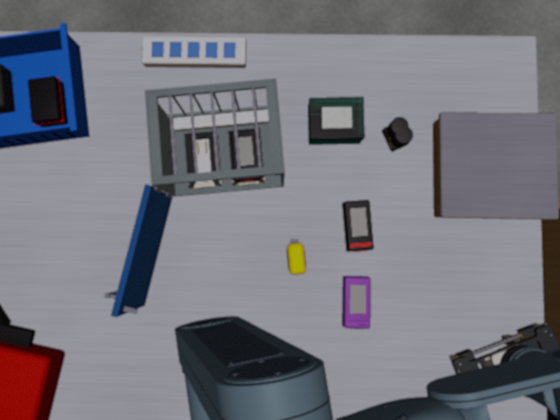

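```bash
cat > h.py <<'E'
import numpy as np, cv2
from scipy.spatial.transform import Rotation as R
from rig import telemetry,capture,calibration
def cam(n):
    c=calibration(n); return c,R.from_rotvec(c['rotation']).as_matrix(),np.array(c['origin'])
def cloud(n,d):
    c,M,o=cam(n); v,u=np.mgrid[:d.shape[0],:d.shape[1]]
    P=np.stack([(u-c['cx'])/c['fx']*d,-(v-c['cy'])/c['fy']*d,-d],-1)
    return P@M.T+o
def ray(n,u,v,z):
    c,M,o=cam(n); r=M@np.array([(u-c['cx'])/c['fx'],-(v-c['cy'])/c['fy'],-1]); return o+r*(z-o[2])/r[2]
def proj(n,p):
    c,M,o=cam(n); q=M.T@(np.array(p)-o); return np.array([c['cx']+c['fx']*q[0]/-q[2],c['cy']-c['fy']*q[1]/-q[2]])
E
python3 - <<'E'
from h import *
for n in("side","top"):
    d=np.load(f"pics/{n}0.npy"); P=cloud(n,d)
    t=(P[...,2]<0.02)&(P[...,2]>-0.02); print(n,np.median(P[...,2][t]), P[...,2][t].std())
    from numpy.linalg import lstsq
    Q=P[t]; print(lstsq(np.c_[Q[:,:2],np.ones(len(Q))],Q[:,2],rcond=None)[0])
    img=np.load(f"pics/{n}0c.npy")[:,:,::-1]
    if n=="side":
        crops=[(210,120,320,220),(160,190,350,390)]
    else: crops=[(330,190,390,340),(130,70,300,200)]
    for i,(a,b,c,e) in enumerate(crops):
        k=img[b:e,a:c]; s=min(790/k.shape[1],590/k.shape[0]); cv2.imwrite(f"pics/{n}_c{i}.png",cv2.resize(k,None,fx=s,fy=s,interpolation=cv2.INTER_CUBIC))
E
```

```text
side 0.0024308497010093744 0.0032414067345806056
[-0.00051123 -0.00044495  0.00282431]
top 0.00026470752695906263 0.0033385040167151414
[6.46106078e-04 5.60426955e-06 2.12087418e-04]
```

Run:
```python
import cv2,numpy as np
a=cv2.resize(cv2.imread("pics/side_c0.png"),(400,360));b=cv2.imread("pics/top_c0.png");b=cv2.resize(b,(240,590));c=np.zeros((600,800,3),np.uint8);c[:360,:400]=a;c[:590,420:660]=b;cv2.imwrite("pics/m0.png",c)
```

```text
(no output)
```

View pics/m0.png

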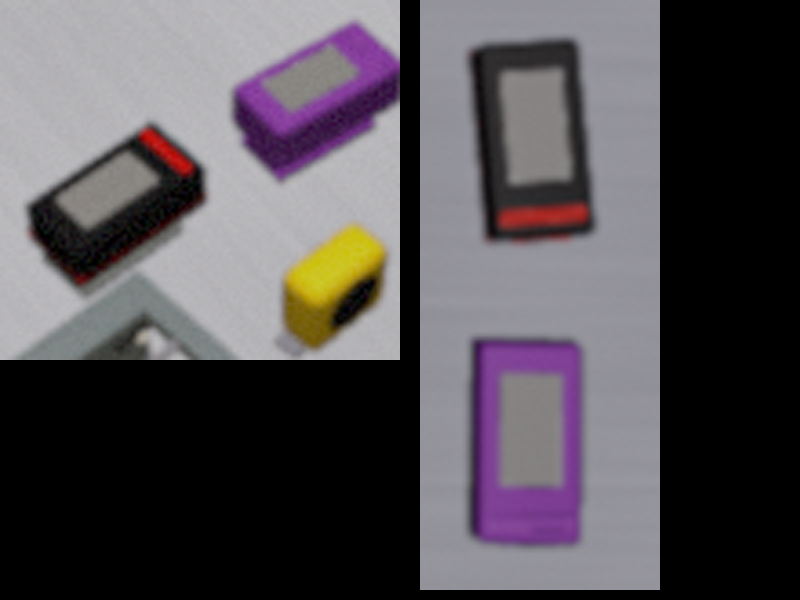

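View pics/top_c1.png

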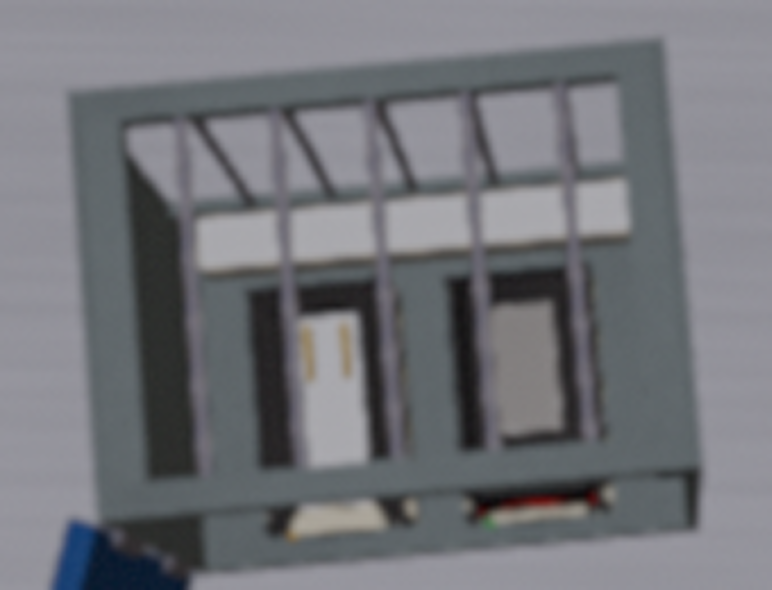

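View pics/side_c1.png

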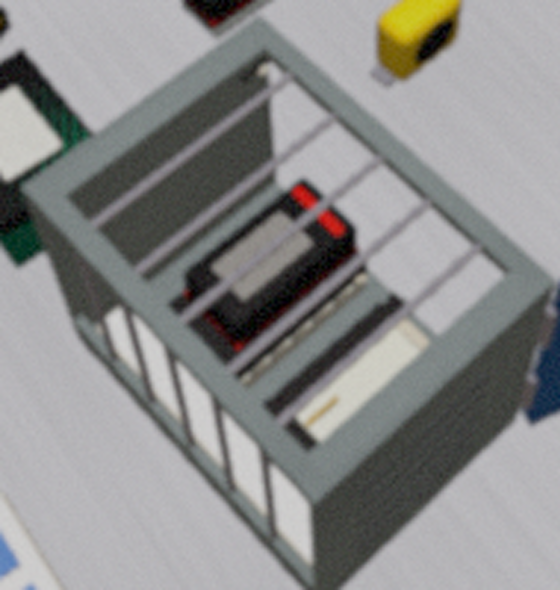

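```bash
cat > m1.py <<'E'
from h import *
def rect(n,img,P,zlo,zhi,zp,box,extra=None,show=None):
    a,b,c,e=box; m=np.zeros(P.shape[:2],np.uint8)
    m[b:e,a:c]=((P[b:e,a:c,2]>zlo)&(P[b:e,a:c,2]<zhi))*255
    if extra is not None: m&=extra
    m=cv2.morphologyEx(m,cv2.MORPH_OPEN,np.ones((3,3),np.uint8))
    cs,_=cv2.findContours(m,cv2.RETR_EXTERNAL,cv2.CHAIN_APPROX_NONE)
    cc=max(cs,key=cv2.contourArea)[:,0,:]
    W=np.array([ray(n,u,v,zp)[:2] for u,v in cc])
    r=cv2.minAreaRect((W*1000).astype(np.float32)); return r,cv2.contourArea(cc),W
if __name__=="__main__":
    for n in("top","side"):
        d=np.load(f"pics/{n}0.npy");P=cloud(n,d);img=np.load(f"pics/{n}0c.npy")
        boxes=dict(top=dict(pack=(335,190,385,260),cab=(135,70,295,200)),side=dict(pack=(210,150,275,205),cab=(160,190,355,390)))[n]
        for k,(lo,hi,zp) in dict(pack=(.055,.085,.066),cab=(.215,.26,.236)).items():
            r,a,W=rect(n,img,P,lo,hi,zp,boxes[k]); print(n,k,np.round(r[0],1),np.round(r[1],1),round(r[2],2),a)
E
python3 m1.py
```

```text
top pack [ 454.5 -286.7] [120.4  62.5] 4.83 1260.5
top cab [621.  47.] [230.2 297.1] 5.97 12660.5
side pack [ 457.  -284.8] [123.9  70. ] 5.27 934.0
side cab [632.3  44.5] [213.5 296.2] 5.88 15164.5
```

Run:
```python
from h import *
def go(n,pts,z):
    W=np.array([ray(n,u,v,z)[:2] for u,v in pts])*1000
    print(n,np.round(W,1).tolist(), np.round(W.mean(0),1))
    for i in range(len(W)):
        e=W[(i+1)%len(W)]-W[i]; print('  len %.1f ang %.2f'%(np.hypot(*e),np.degrees(np.arctan2(e[1],e[0]))))
go("top",[(145.0,90.3),(275.8,78.8),(283.7,174),(152.7,184)],.236)
go("side",[(168.5,253.5),(248.9,196.8),(348.3,283.3),(267.9,359.7)],.236)
for n in("top","side"):
    d=np.load(f"pics/{n}0.npy");P=cloud(n,d)
    b=dict(top=(135,70,295,200),side=(160,190,355,390))[n]
    z=P[b[1]:b[3],b[0]:b[2],2]; print(np.histogram(z[z>.18],bins=np.arange(.18,.28,.01)))
    m=(z>.215).astype(np.uint8)*255; cv2.imwrite(f"pics/mask_{n}.png",cv2.resize(m,None,fx=3,fy=3,interpolation=0))
```

```text
top [[719.9, 182.9], [747.6, -89.6], [547.7, -108.8], [523.3, 159.9]] [634.6  36.1]
  len 273.9 ang -84.21
  len 200.8 ang -174.53
  len 269.8 ang 95.18
  len 198.0 ang 6.65
side [[748.3, -87.9], [552.3, -104.7], [521.0, 161.9], [719.1, 184.8]] [635.2  38.5]
  len 196.7 ang -175.08
  len 268.5 ang 96.71
  len 199.5 ang 6.61
  len 274.3 ang -83.89
(array([  43,   29,   23,   33,  386, 5080,   71,    0,    0,    0]), array([0.18, 0.19, 0.2 , 0.21, 0.22, 0.23, 0.24, 0.25, 0.26, 0.27, 0.28]))
(array([ 434,  268,  221,  208,  407, 6266,  334,    0,    0,    0]), array([0.18, 0.19, 0.2 , 0.21, 0.22, 0.23, 0.24, 0.25, 0.26, 0.27, 0.28]))
```

View pics/mask_top.png

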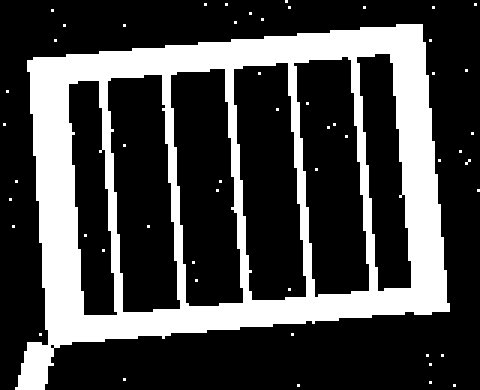

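Run:
```python
from h import *
for n,b in(("top",(170,120,275,195)),("side",(215,230,335,350))):
    p=np.mean([capture(n)[0].astype(float) for _ in range(4)],0)
    np.save(f"pics/{n}avg.npy",p)
    k=p[b[1]:b[3],b[0]:b[2],::-1]; k=np.clip(k*1.3,0,255).astype(np.uint8); s=7 if n=="top" else 5
    k=cv2.resize(k,None,fx=s,fy=s,interpolation=cv2.INTER_CUBIC)
    for u in range(b[0],b[2],10): cv2.putText(k,str(u),(int((u-b[0]+.5)*s),8),0,.3,(0,255,255)); cv2.line(k,(int((u-b[0]+.5)*s),10),(int((u-b[0]+.5)*s),18),(0,255,255))
    for v in range(b[1],b[3],10): cv2.putText(k,str(v),(0,int((v-b[1]+.5)*s)),0,.3,(0,255,255)); cv2.line(k,(20,int((v-b[1]+.5)*s)),(28,int((v-b[1]+.5)*s)),(0,255,255))
    cv2.imwrite(f"pics/dock_{n}.png",k)
```

```text
(no output)
```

View pics/dock_top.png

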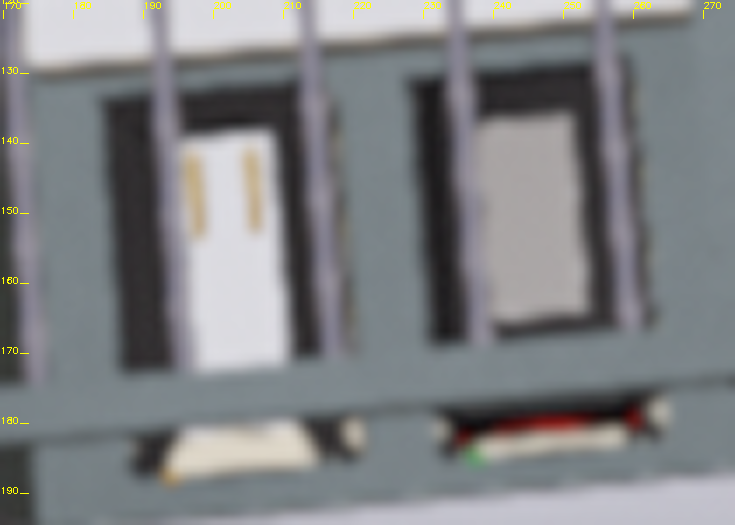

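View pics/dock_side.png

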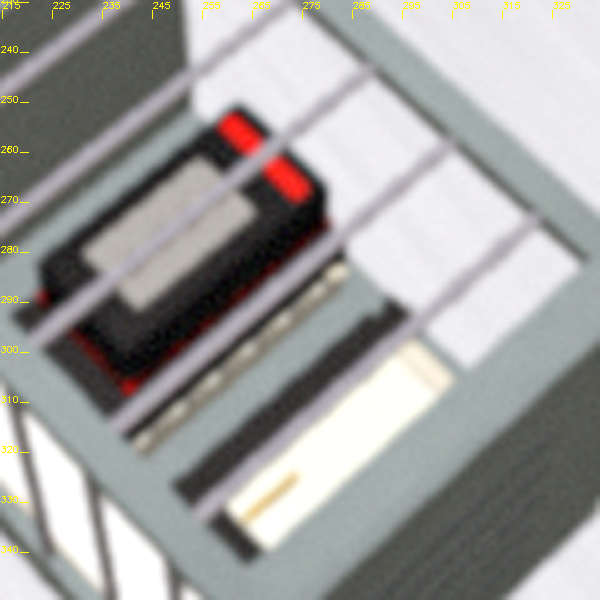

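Run:
```python
from h import *
yaw=np.radians(5.8); C=np.array([635,37.])
ex=np.array([np.cos(yaw),np.sin(yaw)]); ey=np.array([-ex[1],ex[0]])
def s(lbl,n,u,v,z):
    w=ray(n,u,v,z)[:2]*1000; q=w-C; print(lbl,np.round(w,1),"cab",np.round([q@ex,q@ey],1))
s("L outer back","top",184.5,134,.052);s("L outer front","top",187.3,172,.052)
s("R inner back","top",207.5,139,.052);s("R inner front","top",210,171,.052)
s("R outer back?","top",216.5,133,.052);s("R outer front?","top",219,170,.052)
s("back edge","top",200,132.8,.052)
s("front low L","top",192.5,187.5,.012);s("front low R","top",214,186,.012)
s("side -y outer a","side",250.5,327,.052);s("side -y outer b","side",289,291,.052)
s("side -y inner b","side",293,301,.052);s("side -y inner a","side",259.5,332,.052)
s("chg pack top corners","top",236,134,.1)
# charging pack rect
for n in("top","side"):
    d=np.load(f"pics/{n}0.npy");P=cloud(n,d)
    q=P[...,:2]*1000-C; x=q@ex;y=q@ey
    m=(abs(P[...,2]-.1)<.01)&(abs(x)<95)&(abs(y)<125)
    print(n,m.sum(), [np.round(np.percentile(a[m],[1,3,50,97,99]),1).tolist() for a in(x,y)])
    m2=(abs(P[...,2]-.052)<.006)&(abs(x)<95)&(abs(y)<125)&(y>0)
    print(' lips',m2.sum(), [np.round(np.percentile(a[m2],[1,3,50,97,99]),1).tolist() for a in(x,y)])
```

```text
L outer back [669.9 131.8] cab [44.3 90.8]
L outer front [576.8 122.3] cab [-49.3  90.7]
R inner back [658.3  75.5] cab [27.  35.9]
R inner front [579.9  67.4] cab [-51.7  35.8]
R outer back? [673.3  53.9] cab [39.9 13. ]
R outer front? [582.7  45.7] cab [-51.2  13.9]
back edge [673.3  94.1] cab [43.9 53. ]
front low L [544.  115.3] cab [-82.6  87.1]
front low R [548.5  61.8] cab [-83.5  33.5]
side -y outer a [674.3  59.3] cab [41.4 18.2]
side -y outer b [559.1  43.3] cab [-74.9  14. ]
side -y inner b [566.8  67.3] cab [-64.8  37. ]
side -y inner a [665.7  79.6] cab [34.8 39.3]
chg pack top corners [660.6   2.4] cab [ 22. -37.]
top 969 [[-86.0, -84.7, -17.9, 29.7, 32.4], [-80.8, -79.7, -54.7, -23.5, -22.0]]
 lips 691 [[-84.3, -81.5, -0.4, 46.1, 47.1], [15.8, 21.1, 74.5, 92.3, 93.4]]
side 1362 [[-83.5, -80.7, -22.4, 31.9, 33.2], [-83.6, -81.9, -46.8, -23.7, -23.2]]
 lips 481 [[-82.9, -80.3, -4.3, 45.2, 85.8], [13.8, 14.3, 23.0, 60.3, 87.1]]
```

Run:
```python
from h import *
yaw=np.radians(5.8); C=np.array([635,37.])
ex=np.array([np.cos(yaw),np.sin(yaw)]); ey=np.array([-ex[1],ex[0]])
p=np.load("pics/topavg.npy").mean(2)
def edge(row,u0,w,sign):
    u=np.arange(int(u0-w),int(u0+w)+1); g=np.gradient(cv2.GaussianBlur(row[None].astype(np.float32),(1,1),0)[0])[u]*sign
    g=np.clip(g-2,0,None); return (g*u).sum()/g.sum()
def fit(lbl,rows,f,sign,z,w=3.5):
    W=[];us=[]
    for v in rows:
        u=edge(p[v],f(v),w,sign); us.append(u); q=ray("top",u,v,z)[:2]*1000-C; W.append([q@ex,q@ey])
    W=np.array(W); k=np.polyfit(W[:,0],W[:,1],1); print(lbl,"y med %.2f std %.2f slope deg %.2f"%(np.median(W[:,1]),W[:,1].std(),np.degrees(k[0])), np.round([us[0],us[-1]],1))
fit("L outer",range(138,171),lambda v:184.5+(v-134)*2.8/38,-1,.052)
fit("R inner",range(142,170),lambda v:207.5+(v-139)*2.5/32,-1,.052)
fit("chg L",range(138,167),lambda v:229+(v-134)*2.2/34,-1,.1)
# label of the charging pack, right edge at z .1
fit("chg label R",range(140,163),lambda v:250.5+(v-136)*2.3/28,-1,.1)
# roof outer edges
fit("roof L",range(100,175),lambda v:145+(v-90.3)*7.7/93.7,-1,.236)
fit("roof R",range(90,165),lambda v:275.8+(v-78.8)*7.9/95.2,1,.236)
for v in(145,155,165): print(np.round(p[v,180:262]).astype(int).tolist())
```

```text
L outer y med 91.85 std 0.29 slope deg 0.11 [184.5 186.5]
R inner y med 33.41 std 0.76 slope deg 1.85 [208.5 210.9]
chg L y med -19.15 std 0.21 slope deg 0.15 [228.7 230.8]
chg label R y med -72.35 std 0.39 slope deg 0.45 [251.5 253.5]
roof L y med 137.57 std 0.17 slope deg 0.19 [145.1 150.2]
roof R y med -137.81 std 0.18 slope deg 0.13 [276.8 283.6]
[100, 101, 101, 97, 84, 61, 41, 36, 36, 38, 36, 40, 62, 91, 110, 122, 129, 129, 137, 156, 167, 170, 170, 168, 159, 140, 136, 148, 140, 101, 56, 35, 36, 58, 90, 106, 100, 90, 86, 91, 98, 101, 101, 100, 101, 100, 100, 98, 86, 65, 42, 27, 24, 33, 58, 92, 110, 117, 122, 126, 127, 127, 128, 127, 127, 127, 128, 128, 128, 129, 128, 120, 95, 60, 39, 44, 67, 95, 104, 88, 65, 77]
[101, 101, 100, 101, 98, 84, 60, 40, 37, 38, 37, 37, 48, 74, 98, 115, 132, 153, 165, 169, 170, 170, 169, 170, 170, 170, 170, 171, 166, 143, 97, 52, 35, 39, 60, 91, 102, 93, 86, 90, 94, 99, 101, 101, 102, 101, 101, 100, 97, 83, 59, 36, 25, 26, 36, 60, 93, 111, 117, 123, 128, 129, 128, 129, 129, 129, 129, 129, 129, 130, 130, 128, 116, 89, 56, 40, 50, 76, 100, 107, 90, 66]
[101, 100, 100, 100, 101, 97, 79, 54, 38, 38, 38, 37, 40, 57, 86, 106, 124, 148, 165, 170, 170, 170, 170, 170, 170, 169, 170, 170, 171, 165, 139, 89, 45, 35, 44, 69, 95, 104, 89, 77, 84, 94, 99, 101, 101, 101, 101, 101, 102, 99, 85, 61, 36, 24, 29, 38, 59, 91, 107, 107, 102, 104, 108, 109, 104, 96, 88, 79, 73, 68, 64, 64, 65, 58, 49, 44, 43, 56, 85, 106, 110, 92]
```

Run:
```python
from h import *
d=np.load("pics/top0.npy");P=cloud("top",d)
C=np.array([.635,.037]);yaw=np.radians(5.95)
ex=np.array([np.cos(yaw),np.sin(yaw)]); ey=np.array([-ex[1],ex[0]])
q=P[...,:2]-C; x=q@ex*1000;y=q@ey*1000
m=(P[...,2]>.215)&(P[...,2]<.25)&(x<-105)&(x>-420)&(y>100)&(y<330)
m=cv2.morphologyEx(m.astype(np.uint8),cv2.MORPH_OPEN,np.ones((3,3))).astype(bool)
vx,vy,x0,y0=cv2.fitLine(np.c_[x[m],y[m]].astype(np.float32),cv2.DIST_L2,0,.01,.01).ravel()
if vx>0: vx,vy=-vx,-vy
print(m.sum(),"dir",vx,vy,"theta",np.degrees(np.arctan2(-vx,-vy)), "rad",np.arctan2(-vx,-vy),"pt",x0,y0,"ext",x[m].min(),y[m].max(),x[m].max(),y[m].min())
```

```text
1195 dir -0.9481568 0.31780297 theta 108.530106 rad 1.8942078 pt -232.82834 188.8417 ext -359.0738197964993 236.83727998164062 -105.11637472221497 140.57510031766896
```

```bash
cat >> h.py <<'E'
def rel(Rt,pt,grasp=False,cur=None):
    """rows numbers from the current measured pose to the target pose (pt = TCP, or grasp point)"""
    s=telemetry.read_state(); Rc=R.from_rotvec(s['eef_rot']).as_matrix(); pc=s['position']
    pt=np.array(pt,float)
    if grasp: pt=pt+.019*Rt[:,1]
    w=np.degrees(R.from_matrix(Rc.T@Rt).as_rotvec()); t=Rc.T@(pt-pc)
    print("w",np.round(w,2).tolist(),"t",np.round(t,4).tolist(),"|w| %.1f |t| %.3f"%(np.linalg.norm(w),np.linalg.norm(t)),"time %.2f"%s['time'])
    return pt
def tool(yaw,tilt,flip=1):
    """tool y = forward along yaw, dipped by tilt deg; x = flip*left"""
    yaw=np.radians(yaw);t=np.radians(tilt)
    f=np.array([np.cos(yaw),np.sin(yaw),0]);l=np.array([-np.sin(yaw),np.cos(yaw),0])
    y=f*np.cos(t)-np.array([0,0,np.sin(t)]); x=flip*l
    return np.stack([x,y,np.cross(x,y)],1)
E
python3 - <<'E'
from h import *
from m1 import rect
s=telemetry.read_state(); M=R.from_rotvec(s['eef_rot']).as_matrix(); print(np.round(M,3))
d=np.load("pics/top0.npy");P=cloud("top",d);img=np.load("pics/top0c.npy")
for k,b,z in(("purple",(335,265,385,340),.066),("tape",(280,235,312,280),.07)):
    r,a,W=rect("top",img,P,z-.015,z+.02,z,b); print(k,np.round(r[0],1),np.round(r[1],1),round(r[2],2), W.min(0),W.max(0))
for f in(1,-1): rel(tool(4.9,45,f),[.42,-.29,.15],True)
E
```

```text
[[ 0.369 -0.     0.929]
 [-0.929  0.     0.369]
 [-0.    -1.     0.   ]]
purple [ 274.9 -283. ] [120.   60.7] 0.22 [ 0.21492449 -0.31313043] [ 0.33494854 -0.25244393]
tape [ 375.5 -140.7] [72.3 39.8] 0.74 [ 0.33921062 -0.16085611] [ 0.4118011  -0.12041626]
w [-9.26, -151.77, -62.87] t [-0.1216, 0.0821, 0.2962] |w| 164.5 |t| 0.331 time 0.50
w [44.67, 15.87, -6.58] t [-0.1216, 0.0821, 0.2962] |w| 47.9 |t| 0.331 time 0.50
```

Run:
```python
from h import *
rel(tool(5,45,-1),[.413,-.29,.17],True)
```

```text
w [44.68, 15.78, -6.54] t [-0.1242, 0.0621, 0.2897] |w| 47.8 |t| 0.321 time 0.50
```

Request:
play_rows([
  [44.7,15.8,-6.5,-0.124,0.062,0.29,0.093],
  [44.7,15.8,-6.5,-0.124,0.062,0.29,0.093],
  [44.7,15.8,-6.5,-0.124,0.062,0.29,0.093],
  [44.7,15.8,-6.5,-0.124,0.062,0.29,0.093],
  [44.7,15.8,-6.5,-0.124,0.062,0.29,0.093],
  [44.7,15.8,-6.5,-0.124,0.062,0.29,0.093],
  [44.7,15.8,-6.5,-0.124,0.062,0.29,0.093],
  [44.7,15.8,-6.5,-0.124,0.062,0.29,0.093],
  [44.7,15.8,-6.5,-0.124,0.062,0.29,0.093],
  [44.7,15.8,-6.5,-0.124,0.062,0.29,0.093],
])

```text
time: 1.5
position: [0.4266, -0.2909, 0.1574]
eef_rot: [-0.634, 0.579, -1.402]
wrist_force: [-0.8, -0.5, -0.3]
gripper_width: 0.0932
```

Run:
```python
from h import *
s=telemetry.read_state();print(s['position'],s['qpos'])
rel(tool(5,45,-1),[.413,-.29,.17],True)
rel(tool(5,45,-1),[.413,-.29,.053],True)
p,d=capture("side");q,_=capture("top");cv2.imwrite("pics/side1.png",p[:,:,::-1]);cv2.imwrite("pics/top1.png",q[:,:,::-1])
```

```text
[ 0.4266062  -0.29087644  0.1574164 ] [-1.39504411  0.12690508  2.19634626  0.98018854  1.01207038 -0.543632  ]
w [-0.01, 0.07, 0.1] t [-0.0021, 0.0006, -0.0006] |w| 0.1 |t| 0.002 time 1.50
w [-0.01, 0.07, 0.1] t [-0.0023, 0.0833, -0.0834] |w| 0.1 |t| 0.118 time 1.50
```

View pics/side1.png

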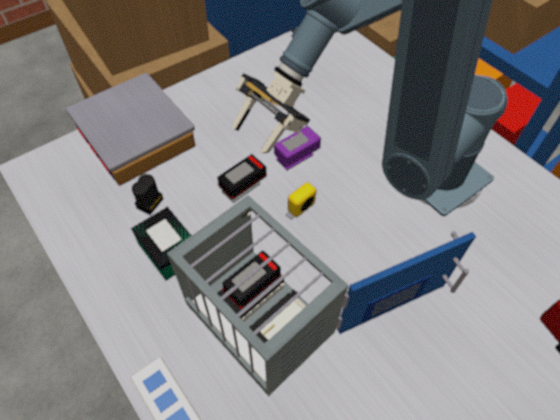

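Request:
play_rows([
  [0,0,0,-0.002,0.03,-0.03,0.093],
  [0,0,0,-0.002,0.05,-0.05,0.093],
  [0,0,0,-0.002,0.065,-0.065,0.093],
  [0,0,0,-0.002,0.075,-0.075,0.093],
  [0,0,0,-0.002,0.083,-0.083,0.093],
  [0,0,0,-0.002,0.083,-0.083,0.093],
  [0,0,0,-0.002,0.083,-0.083,0.093],
])

```text
time: 2.3
position: [0.4265, -0.2878, 0.0394]
eef_rot: [-0.632, 0.581, -1.401]
wrist_force: [0.7, -0.2, 0.2]
gripper_width: 0.0932
```

Run:
```python
from h import *
print(telemetry.read_state()['qpos'])
rel(tool(5,45,-1),[.413,-.29,.053],True)
p,d=capture("side");q,_=capture("top");cv2.imwrite("pics/side2.png",cv2.resize(p[100:240,190:350,::-1],None,fx=4,fy=4));cv2.imwrite("pics/top2.png",cv2.resize(q[180:340,270:470,::-1],None,fx=3.5,fy=3.5))
```

```text
[-1.39424896  0.41179721  2.30389278  1.24953649  0.83698486 -0.98244627]
w [-0.03, -0.06, 0.0] t [0.0011, -0.0002, -0.0] |w| 0.1 |t| 0.001 time 2.30
```

View pics/side2.png

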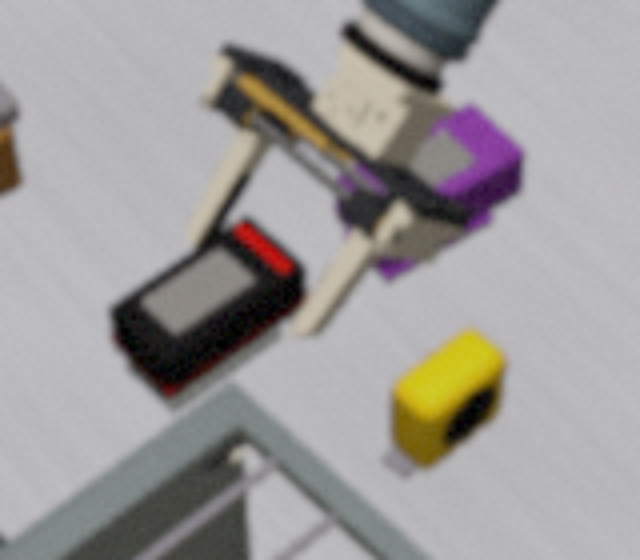

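View pics/top2.png

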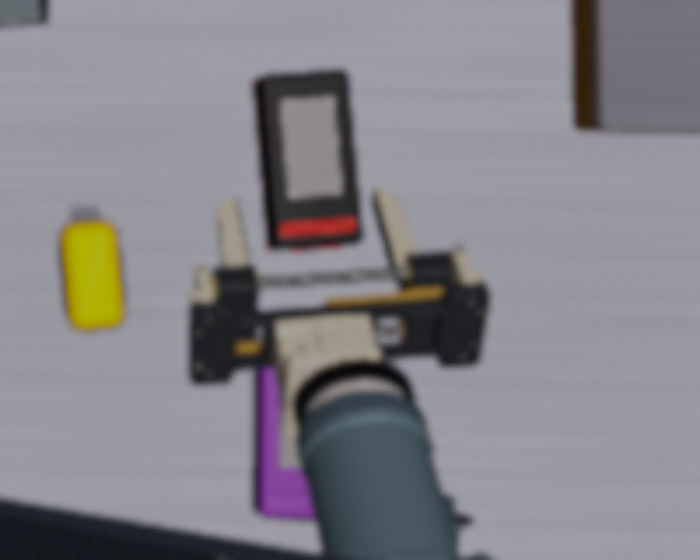

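Request:
play_rows([
  [0,0,0,0.001,0,0,0.06],
  [0,0,0,0.001,0,0,0.05],
  [0,0,0,0.001,0,0,0.05],
  [0,0,0,0.001,0,0,0.05],
  [0,0,0,0.001,0,0,0.05],
  [0,0,0,0.001,0,0,0.05],
], grip_force=58)

```text
time: 3.0
position: [0.4267, -0.2889, 0.0395]
eef_rot: [-0.633, 0.58, -1.402]
wrist_force: [-1.1, -2.8, 1.8]
gripper_width: 0.0621
```

Request:
play_rows([
  [0,0,0,0,-0.01,0.01,0.05],
  [0,0,0,0,-0.03,0.03,0.05],
  [0,0,0,0,-0.05,0.05,0.05],
  [0,0,0,0,-0.064,0.064,0.05],
  [0,0,0,0,-0.064,0.064,0.05],
  [0,0,0,0,-0.064,0.064,0.05],
])

```text
time: 3.6
position: [0.4261, -0.2871, 0.1287]
eef_rot: [-0.634, 0.581, -1.399]
wrist_force: [-0.2, 0.6, -6.3]
gripper_width: 0.0617
```

Run:
```python
from h import *
from m1 import rect
s=telemetry.read_state(); Rc=R.from_rotvec(s['eef_rot']).as_matrix()
p,d=capture("side");q,dt=capture("top");cv2.imwrite("pics/side3.png",cv2.resize(p[100:240,190:350,::-1],None,fx=4,fy=4));cv2.imwrite("pics/top3.png",cv2.resize(q[180:340,270:470,::-1],None,fx=3.5,fy=3.5))
P=cloud("top",dt); g=s['position']-.019*Rc[:,1]; print(s['position'],g)
sub=P[180:260,325:395]; m=(sub[...,2]>.135)&(sub[...,2]<.18)&(sub[...,0]>g[0]+.0); Q=sub[m]
# black/label pixels of the top plane: fit plane
A=np.c_[Q[:,:2],np.ones(len(Q))]
for _ in range(4):
    k=np.linalg.lstsq(A,Q[:,2],rcond=None)[0]; e=A@k-Q[:,2]; ok=abs(e)<.006; A=A[ok];Q=Q[ok]
print(len(Q),"plane slope",np.degrees(k[:2]),"z",np.median(Q[:,2]),Q.min(0),Q.max(0))
```

```text
[ 0.42613678 -0.2870859   0.12869579] [ 0.41277295 -0.28827983  0.14214877]
1311 plane slope [-0.36838991 -0.61071276] z 0.15448994629489388 [ 0.41282363 -0.33296821  0.148     ] [ 0.51640752 -0.24151422  0.15966071]
```

View pics/side3.png

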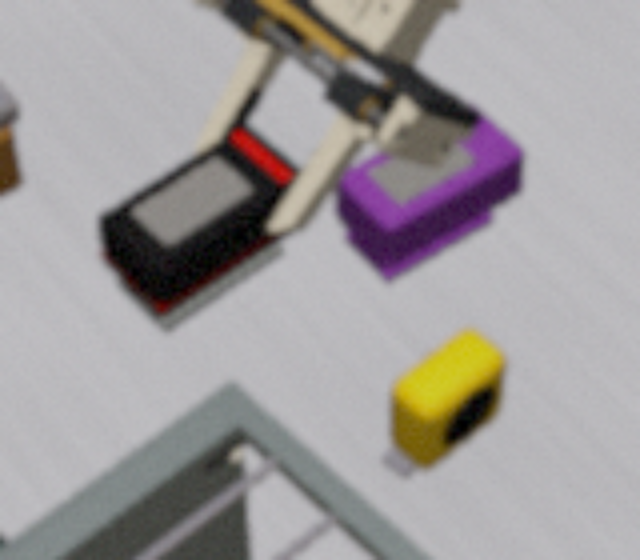

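View pics/top3.png

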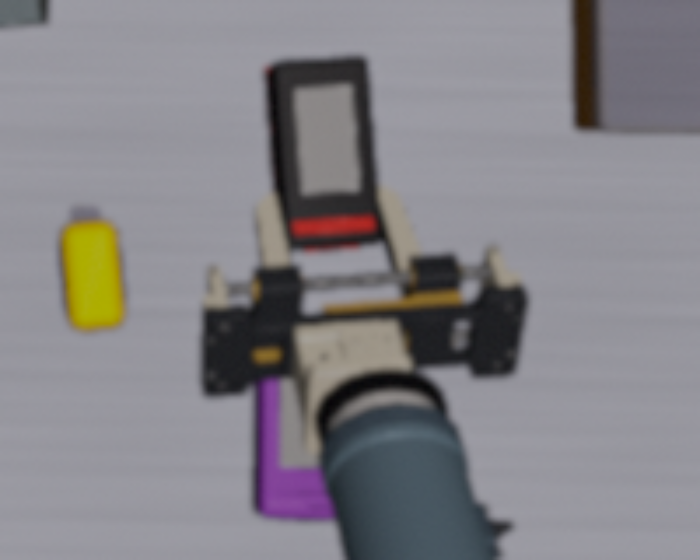

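Run:
```python
from h import *
rel(tool(5.95,45,-1),[.4137,.0669,.142],True)
```

```text
w [0.05, -0.8, 0.51] t [-0.3536, 0.0232, 0.022] |w| 1.0 |t| 0.355 time 3.70
```

Request:
play_rows([
  [0,0,0,-0.02,0.0013,0.0012,0.05],
  [0,0,0,-0.055,0.0036,0.0034,0.05],
  [0,0,0,-0.1,0.0066,0.0062,0.05],
  [0,-0.4,0.2,-0.145,0.0095,0.009,0.05],
  [0,-0.8,0.5,-0.19,0.0125,0.0118,0.05],
  [0,-0.8,0.5,-0.235,0.0154,0.0146,0.05],
  [0,-0.8,0.5,-0.28,0.0184,0.0174,0.05],
  [0,-0.8,0.5,-0.32,0.021,0.02,0.05],
  [0,-0.8,0.5,-0.345,0.0226,0.0215,0.05],
  [0,-0.8,0.5,-0.3536,0.0232,0.022,0.05],
])

```text
time: 4.7
position: [0.4318, 0.071, 0.1335]
eef_rot: [-0.645, 0.577, -1.382]
wrist_force: [0.6, -0.2, -4.5]
gripper_width: 0.0617
```

Run:
```python
from h import *
s=telemetry.read_state(); print(s['qpos'])
rel(tool(5.95,45,-1),[.4137,.0669,.142],True)
p,d=capture("side");q,dt=capture("top");np.save("pics/top4c.npy",q);np.save("pics/top4.npy",dt)
cv2.imwrite("pics/side4.png",p[:,:,::-1]);cv2.imwrite("pics/top4.png",cv2.resize(q[70:330,90:300,::-1],None,fx=2.3,fy=2.3))
```

```text
[-0.40977587 -0.19879992  2.58198264  1.43568636  0.35508494 -0.24104165]
w [0.47, 0.15, 0.0] t [0.0022, -0.0, -0.007] |w| 0.5 |t| 0.007 time 4.70
```

View pics/side4.png

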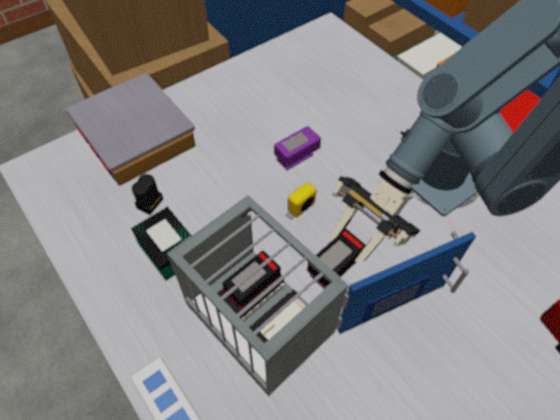

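View pics/top4.png

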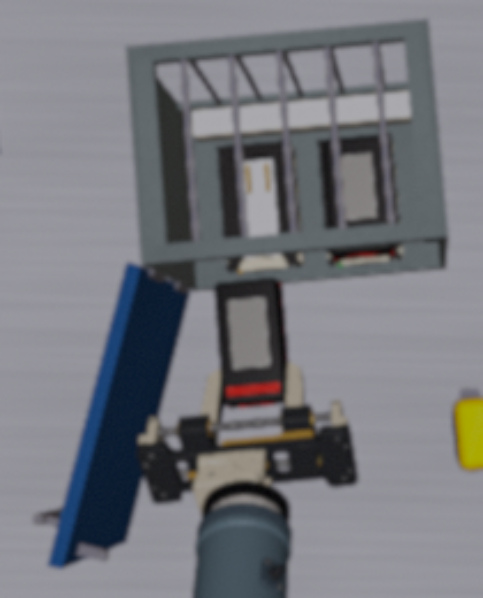

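Run:
```python
from h import *
s=telemetry.read_state(); Rc=R.from_rotvec(s['eef_rot']).as_matrix(); g=s['position']-.019*Rc[:,1]
C=np.array([635,37.]);yaw=np.radians(5.95);ex=np.array([np.cos(yaw),np.sin(yaw)]); ey=np.array([-ex[1],ex[0]])
D=C-25*ex+52.7*ey; print("dock",D)
q=g[:2]*1000-D; print("grasp in dock",q@ex,q@ey,g[2],"tool yaw",np.degrees(np.arctan2(Rc[1,1],Rc[0,1])), "x-axis tilt",np.degrees(Rc[2,0]),"dip",np.degrees(np.arcsin(-Rc[2,1])))
zt=g[2]-.0537+.066
p=np.load("pics/top4c.npy").astype(float).mean(2)
dt=np.load("pics/top4.npy"); P=cloud("top",dt)
def corner(x,y): w=D+x*ex+y*ey; return proj("top",[w[0]/1000,w[1]/1000,zt])
ox=q@ex+42
for sgn in(1,-1):
    Y=[]
    for X in np.arange(ox-10,ox+50,3):
        u,v=corner(X,sgn*31); v=int(round(v)); us=np.arange(int(u)-5,int(u)+7); gr=-sgn*np.gradient(p[v])[us]; gr=np.clip(gr-3,0,None)
        uu=(gr*us).sum()/gr.sum(); w=ray("top",uu,v,zt)[:2]*1000-D; Y.append(w@ey)
    print(sgn,np.round(np.median(Y),2),np.round(np.std(Y),2),np.round(Y[::4],1))
# front edge
X=[]
for y in range(-25,26,5):
    u,v=corner(ox+60,y); u=int(round(u)); vs=np.arange(int(v)-6,int(v)+7); gr=np.gradient(p[:,u])[vs]; gr=np.clip(-gr-3,0,None)
    X.append((ray("top",u,(gr*vs).sum()/gr.sum(),zt)[:2]*1000-D)@ex)
print("front",np.round(X,1),"expected",ox+60)
```

```text
dock [604.67177119  86.82457765]
grasp in dock -186.92730542375114 3.5264853510278655 0.14678213121970396 tool yaw 6.248222258722835 x-axis tilt 0.08327525215090786 dip 45.49864889332093
1 34.07 0.23 [34.3 34.3 33.8 34.3 33.9]
-1 -29.64 0.26 [-29.9 -29.8 -29.6 -29.8 -29.4]
front [-83.3 -81.9 -81.6 -81.4 -82.2 -82.3 -82.3 -84.3 -87.2 -85.7 -87. ] expected -84.92730542375114
```

```bash
cat >> h.py <<'E'
_y=np.radians(5.95); EX=np.array([np.cos(_y),np.sin(_y),0]);EY=np.array([-EX[1],EX[0],0]); D0=np.array([.60467,.08682,0])
def dock(x,y,z): return D0+EX*x/1000+EY*y/1000+np.array([0,0,z/1000])
def where():
    s=telemetry.read_state(); M=R.from_rotvec(s['eef_rot']).as_matrix(); g=s['position']-.019*M[:,1]; q=(g-D0)*1000
    print("grasp in dock",np.round([q@EX,q@EY,g[2]*1000],1),"yaw %.2f dip %.2f roll %.2f"%(np.degrees(np.arctan2(M[1,1],M[0,1])),np.degrees(np.arcsin(-M[2,1])),np.degrees(M[2,0])),"q",np.round(s['qpos'],3),"F",np.round(s['wrist_force'],1),"T",np.round(s['wrist_torque'],2))
E
python3 - <<'E'
from h import *
where()
rel(tool(5.95,45,-1),dock(-166,.4,120),True)
rel(tool(5.95,45,-1),dock(-166,.4,89),True)
E
```

```text
grasp in dock [-186.9    3.5  146.8] yaw 6.25 dip 45.50 roll 0.08 q [-0.409 -0.198  2.582  1.434  0.358 -0.242] F [ 0.4 -0.2 -5.4] T [-0.09  1.24  0.01]
w [0.5, 0.33, -0.21] t [0.0033, 0.0338, -0.0037] |w| 0.6 |t| 0.034 time 4.80
w [0.5, 0.33, -0.21] t [0.0033, 0.0559, -0.0254] |w| 0.6 |t| 0.061 time 4.80
```

Request:
play_rows([
  [0.2,0.15,-0.1,0.002,0.017,-0.002,0.05],
  [0.5,0.3,-0.2,0.003,0.034,-0.004,0.05],
  [0.5,0.3,-0.2,0.003,0.034,-0.004,0.05],
  [0.5,0.3,-0.2,0.003,0.034,-0.004,0.05],
])

```text
time: 5.2
position: [0.4558, 0.0671, 0.1068]
eef_rot: [-0.64, 0.582, -1.393]
wrist_force: [0.0, 0.4, -5.6]
gripper_width: 0.0618
```

Run:
```python
from h import *
where()
rel(tool(5.95,45,-1),dock(-166,.4,89),True)
```

```text
grasp in dock [-163.5   -4.1  120.3] yaw 5.34 dip 45.39 roll 0.03 q [-0.362 -0.027  2.582  1.972  0.342 -0.759] F [ 0.   0.4 -5.6] T [-0.11  1.24  0.03]
w [0.39, -0.39, 0.43] t [-0.0046, 0.0205, -0.0237] |w| 0.7 |t| 0.032 time 5.20
```

```bash
cat > kin.py <<'E'
from h import *
from scipy.optimize import least_squares
Rz=lambda a:R.from_euler('z',a).as_matrix(); Ry=lambda a:R.from_euler('y',a).as_matrix()
def fk(q,k):
    h,o,a,e,b,d1,d2,L,q1o,q6o,q2o,q3o,q5o,d3=k
    M=Rz(q[0]+q1o); p=M@np.array([o,d1,h])
    M=M@Ry(q[1]+q2o); p=p+M@np.array([0,0,a])
    M=M@Ry(q[2]+q3o); p=p+M@np.array([e,0,b])
    M=M@Rz(q[3]); p=p+M@np.array([0,d2,0])
    M=M@Ry(q[4]+q5o); p=p+M@np.array([d3,0,L])
    M=M@Rz(q[5]+q6o)
    # tool y = approach axis (z here); permute
    T=M@np.array([[1,0,0],[0,0,1],[0,-1,0]]).T.T if False else M@np.array([[1.,0,0],[0,0,-1],[0,1,0]])
    return p,T   # columns: x=x', y=z'(approach), z=-y'
E
cat > fit.py <<'E'
from kin import *
D=[([-1.39581503,.259251745,1.53595285,-1.396e-5,1.34797716,-.202815492],[.20280503,-.51073181,.21791906],[-1.36341632,.92732513,-.92548192]),
([-1.39504411,.12690508,2.19634626,.98018854,1.01207038,-.543632],[.4266062,-.29087644,.1574164],[-.634,.579,-1.402]),
([-1.39424896,.41179721,2.30389278,1.24953649,.83698486,-.98244627],[.4265,-.2878,.0394],[-.632,.581,-1.401]),
([-.40977587,-.19879992,2.58198264,1.43568636,.35508494,-.24104165],[.4318,.071,.1335],[-.645,.577,-1.382])]
s=telemetry.read_state(); D.append((s['qpos'],s['position'],s['eef_rot']))
def res(k):
    r=[]
    for q,p,w in D:
        P,T=fk(q,k); r+=list((P-p)*1000)+list((T-R.from_rotvec(w).as_matrix()).ravel()*100)
    r+=list(k[10:13]*50)
    return np.array(r)
best=None
for q1o in(0,1.57,-1.57,3.14):
  for q6o in(0,1.57,-1.57,3.14):
    for s3 in(0,):
      k0=np.array([.3,0,.4,0,.4,0,0,.25,q1o,q6o,0,0,0,0]); f=least_squares(res,k0)
      if best is None or f.cost<best.cost: best=f
print(best.cost,np.round(best.x,4)); 
for i in range(5): print(np.round(res(best.x)[i*12:i*12+3],1),np.round(abs(res(best.x)[i*12+3:i*12+12]).max(),2))
np.save("k.npy",best.x)
E
python3 fit.py
```

```text
0.006915149004718137 [ 2.2160e-01  0.0000e+00  5.3450e-01  6.0100e-02  4.2580e-01  1.1080e-01
 -1.0000e-04  3.6690e-01  2.0000e-04  3.1417e+00  1.0000e-04 -0.0000e+00
  0.0000e+00 -1.0000e-04]
[ 0. -0.  0.] 0.0
[0. 0. 0.] 0.05
[-0. -0. -0.] 0.02
[ 0. -0. -0.] 0.05
[ 0.  0. -0.] 0.01
```

```bash
cat >> kin.py <<'E'
K=np.load("k.npy") if __import__('os').path.exists("k.npy") else None
LO=np.array([-3.14,-.91,.19,-1.22,.22,-3.12])+.01;HI=np.array([3.14,2.08,2.58,4.36,2.71,3.12])-.01
def ik(Rt,tcp,q0s):
    best=None
    for q0 in q0s:
        f=least_squares(lambda q:np.r_[(fk(q,K)[0]-tcp)*1000,(fk(q,K)[1]-Rt).ravel()*200],np.clip(q0,LO+1e-3,HI-1e-3),bounds=(LO,HI))
        if best is None or f.cost<best.cost: best=f
    p,T=fk(best.x,K); return best.x,np.linalg.norm(p-tcp)*1000,np.degrees(R.from_matrix(T.T@Rt).magnitude())
E
cat > t1.py <<'E'
from kin import *
q=telemetry.read_state()['qpos']
seeds=[q,[-.3,.2,2.3,1.4,.5,-.3],[-.3,.2,2.2,0.3,1.0,0],[-.2,.5,2.2,3,1.0,-1.5]]
for dip in(45,50,55,60,65):
    for x in(-166,-140,-110,-88):
        Rt=tool(5.95,dip,-1); qs,e,a=ik(Rt,dock(x,.4,89)+.019*Rt[:,1],seeds); print(dip,x,np.round(qs,2),"err %.1f mm %.2f deg"%(e,a))
E
python3 t1.py
```

```text
45 -166 [-0.3   0.08  2.57  2.22  0.33 -0.98] err 9.9 mm 2.54 deg
45 -140 [-0.3   0.15  2.57  2.4   0.42 -1.17] err 1.1 mm 0.28 deg
45 -110 [-0.25  0.19  2.51  2.46  0.4  -1.18] err 0.0 mm 0.00 deg
45 -88 [-0.22  0.22  2.46  2.47  0.37 -1.17] err 0.0 mm 0.00 deg
50 -166 [-0.31  0.06  2.56  2.04  0.29 -0.81] err 0.0 mm 0.00 deg
50 -140 [-0.26  0.11  2.5   2.08  0.27 -0.81] err 0.0 mm 0.00 deg
50 -110 [-0.22  0.16  2.43  2.09  0.24 -0.78] err 0.0 mm 0.00 deg
50 -88 [-0.2   0.19  2.39  2.09  0.23 -0.77] err 0.6 mm 0.32 deg
55 -166 [-0.28  0.04  2.48  1.37  0.23 -0.12] err 0.9 mm 0.47 deg
55 -140 [-0.26  0.08  2.43  1.33  0.23 -0.06] err 2.1 mm 1.05 deg
55 -110 [-0.23  0.13  2.36  1.23  0.23  0.06] err 3.1 mm 1.58 deg
55 -88 [-0.21  0.17  2.31  1.13  0.23  0.19] err 3.6 mm 1.84 deg
60 -166 [-0.23  0.04  2.41  0.7   0.25  0.6 ] err 0.0 mm 0.00 deg
60 -140 [-0.2   0.09  2.35  0.65  0.25  0.68] err 0.0 mm 0.00 deg
60 -110 [-0.17  0.14  2.29  0.58  0.25  0.77] err 0.0 mm 0.00 deg
60 -88 [-0.15  0.17  2.24  0.53  0.25  0.84] err 0.0 mm 0.00 deg
65 -166 [-0.2   0.05  2.33  0.36  0.36  0.96] err 0.0 mm 0.00 deg
65 -140 [-0.17  0.1   2.28  0.33  0.36  1.01] err 0.0 mm 0.00 deg
65 -110 [-0.15  0.15  2.21  0.3   0.37  1.07] err 0.0 mm 0.00 deg
65 -88 [-0.13  0.19  2.16  0.27  0.38  1.1 ] err 0.0 mm 0.00 deg
```

```bash
cat > t2.py <<'E'
from kin import *
q=telemetry.read_state()['qpos']
seeds=[q,[-.3,.1,2.5,2.1,.3,-.8],[-.3,.2,2.4,2.4,.4,-1.2]]
for nx in(-75,-62,-52,-45,-40,-35,-30,-20,0,10):
    for dip in(45,46,47,48,49,50):
        p=np.radians(dip-45); c,s=np.cos(p),np.sin(p); nz=35.5 if nx<-50 else 36
        gx=nx-(97.5*c-53*s); gz=nz+53*c+97.5*s
        Rt=tool(5.95,dip,-1); qs,e,a=ik(Rt,dock(gx,.4,gz)+.019*Rt[:,1],seeds)
        if e<.1: print("nose",nx,"dip",dip,"g",round(gx,1),round(gz,1),np.round(qs,2)); break
E
python3 t2.py
```

```text
nose -75 dip 50 g -167.5 96.8 [-0.31  0.03  2.55  1.9   0.28 -0.67]
nose -62 dip 48 g -156.6 93.5 [-0.31  0.08  2.56  2.16  0.33 -0.93]
nose -52 dip 47 g -147.6 91.9 [-0.3   0.11  2.56  2.27  0.36 -1.04]
nose -45 dip 46 g -141.6 90.7 [-0.3   0.13  2.56  2.35  0.39 -1.12]
nose -40 dip 46 g -136.6 90.7 [-0.29  0.14  2.55  2.36  0.39 -1.12]
nose -35 dip 45 g -132.5 89.0 [-0.29  0.17  2.56  2.43  0.42 -1.19]
nose -30 dip 45 g -127.5 89.0 [-0.28  0.17  2.55  2.44  0.42 -1.19]
nose -20 dip 45 g -117.5 89.0 [-0.26  0.19  2.52  2.45  0.41 -1.18]
nose 0 dip 45 g -97.5 89.0 [-0.23  0.21  2.48  2.47  0.38 -1.17]
nose 10 dip 45 g -87.5 89.0 [-0.22  0.22  2.45  2.47  0.37 -1.17]
```

Run:
```python
from h import *
rel(tool(5.95,50,-1),dock(-167.5,.4,97.5),True)
```

```text
w [-4.61, -0.41, 0.41] t [-0.0046, 0.0133, -0.0204] |w| 4.6 |t| 0.025 time 5.20
```

Request:
play_rows([
  [-2.5,-0.2,0.2,-0.002,0.004,-0.006,0.05],
  [-4.6,-0.4,0.4,-0.004,0.009,-0.014,0.05],
  [-4.6,-0.4,0.4,-0.0046,0.0133,-0.0204,0.05],
  [-4.6,-0.4,0.4,-0.0046,0.0133,-0.0204,0.05],
  [-4.6,-0.4,0.4,-0.0046,0.0133,-0.0204,0.05],
])

```text
time: 5.7
position: [0.4504, 0.0716, 0.0848]
eef_rot: [-0.704, 0.633, -1.366]
wrist_force: [0.1, -0.3, -5.5]
gripper_width: 0.0617
```

Run:
```python
from h import *
where()
rel(tool(5.95,50,-1),dock(-167.5,.4,97.5),True)
p,d=capture("side");q,dt=capture("top");np.save("pics/top5c.npy",q);np.save("pics/top5.npy",dt)
cv2.imwrite("pics/side5.png",cv2.resize(p[180:380,190:440,::-1],None,fx=3.,fy=3.));cv2.imwrite("pics/top5.png",cv2.resize(q[120:300,120:300,::-1],None,fx=3.3,fy=3.3))
```

```text
grasp in dock [-167.2    0.9   99.3] yaw 5.93 dip 49.79 roll 0.04 q [-0.312  0.02   2.551  1.887  0.278 -0.655] F [ 0.1 -0.3 -5.5] T [-0.11  1.12  0.03]
w [-0.21, 0.05, 0.01] t [0.0005, 0.0012, -0.0014] |w| 0.2 |t| 0.002 time 5.70
```

View pics/side5.png

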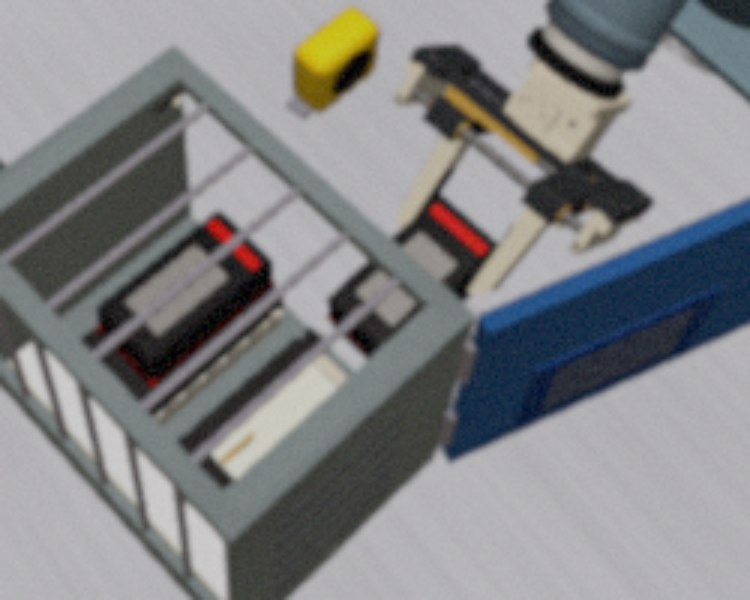

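View pics/top5.png

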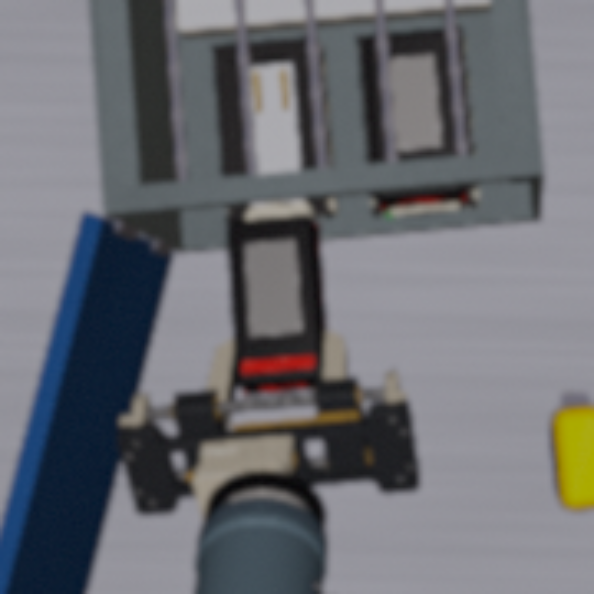

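```bash
cat > t3.py <<'E'
from h import *
where()
def wp(nx,dip,nz,y=.4):
    p=np.radians(dip-45); c,s=np.cos(p),np.sin(p)
    return tool(5.95,dip,-1),dock(nx-(97.5*c-53*s),y,nz+53*c+97.5*s)
import sys
for a in sys.argv[1:]:
    v=[float(i) for i in a.split(",")]; print(v,end=" "); rel(*wp(*v),True)
E
python3 t3.py -- 2>/dev/null; python3 t3.py=- 2>/dev/null; python3 t3.py " -68,49.7,35.5" " -62,49,35.5" " -56,48.5,35.7" " -50,48,36"  " -45,47.3,36" " -40,46.5,36"
```

```text
grasp in dock [-166.6    0.8   99.9] yaw 5.91 dip 49.69 roll 0.10 q [-0.311  0.02   2.551  1.888  0.278 -0.656] F [ 0.7 -0.6 -5.4] T [-0.05  1.14 -0.03]
grasp in dock [-166.6    0.8   99.9] yaw 5.91 dip 49.69 roll 0.10 q [-0.311  0.02   2.551  1.888  0.278 -0.656] F [ 0.7 -0.6 -5.4] T [-0.05  1.14 -0.03]
[-68.0, 49.7, 35.5] w [-0.01, 0.12, 0.03] t [0.0004, 0.0065, 0.0021] |w| 0.1 |t| 0.007 time 5.80
[-62.0, 49.0, 35.5] w [0.69, 0.12, 0.03] t [0.0004, 0.0108, 0.0056] |w| 0.7 |t| 0.012 time 5.80
[-56.0, 48.5, 35.7] w [1.19, 0.12, 0.02] t [0.0004, 0.0148, 0.0095] |w| 1.2 |t| 0.018 time 5.80
[-50.0, 48.0, 36.0] w [1.69, 0.12, 0.02] t [0.0004, 0.0187, 0.0136] |w| 1.7 |t| 0.023 time 5.80
[-45.0, 47.3, 36.0] w [2.39, 0.12, 0.02] t [0.0004, 0.0224, 0.0163] |w| 2.4 |t| 0.028 time 5.80
[-40.0, 46.5, 36.0] w [3.19, 0.12, 0.02] t [0.0004, 0.0261, 0.0189] |w| 3.2 |t| 0.032 time 5.80
```

Request:
play_rows([
  [0,0.1,0,0.0004,0.0065,0.0021,0.05],
  [0.7,0.1,0,0.0004,0.0108,0.0056,0.05],
  [1.2,0.1,0,0.0004,0.0148,0.0095,0.05],
  [1.7,0.1,0,0.0004,0.0187,0.0136,0.05],
  [1.7,0.1,0,0.0004,0.0187,0.0136,0.05],
])

```text
time: 6.3
position: [0.4742, 0.0737, 0.0802]
eef_rot: [-0.679, 0.61, -1.374]
wrist_force: [-0.0, 0.4, -5.6]
gripper_width: 0.0617
```

```bash
python3 t3.py " -50,48,36"  " -45,47.3,36" " -40,46.5,36" " -34,45.7,36" " -28,45.2,36" " -20,45,36"
```

```text
grasp in dock [-143.9    0.5   94.3] yaw 5.93 dip 47.95 roll 0.04 q [-0.284  0.096  2.535  2.184  0.315 -0.933] F [-0.   0.4 -5.6] T [-0.09  1.18 -0.01]
[-50.0, 48.0, 36.0] w [-0.05, 0.04, 0.01] t [0.0001, -0.0003, -0.0007] |w| 0.1 |t| 0.001 time 6.30
[-45.0, 47.3, 36.0] w [0.65, 0.04, 0.01] t [0.0001, 0.0035, 0.0019] |w| 0.7 |t| 0.004 time 6.30
[-40.0, 46.5, 36.0] w [1.45, 0.04, 0.01] t [0.0001, 0.0073, 0.0044] |w| 1.5 |t| 0.009 time 6.30
[-34.0, 45.7, 36.0] w [2.25, 0.04, 0.01] t [0.0001, 0.0118, 0.0077] |w| 2.3 |t| 0.014 time 6.30
[-28.0, 45.2, 36.0] w [2.75, 0.04, 0.01] t [0.0001, 0.0161, 0.0114] |w| 2.8 |t| 0.020 time 6.30
[-20.0, 45.0, 36.0] w [2.95, 0.04, 0.01] t [0.0001, 0.0216, 0.017] |w| 3.0 |t| 0.027 time 6.30
```

No contact forces so far; the nose should be about 10 mm inside. Checking the side view before continuing.

Run:
```python
from h import *
p,d=capture("side");q,dt=capture("top")
cv2.imwrite("pics/side6.png",cv2.resize(p[230:360,240:390,::-1],None,fx=4.5,fy=4.5,interpolation=2));cv2.imwrite("pics/top6.png",cv2.resize(q[120:220,160:270,::-1],None,fx=5,fy=5,interpolation=2))
```

```text
(no output)
```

View pics/side6.png

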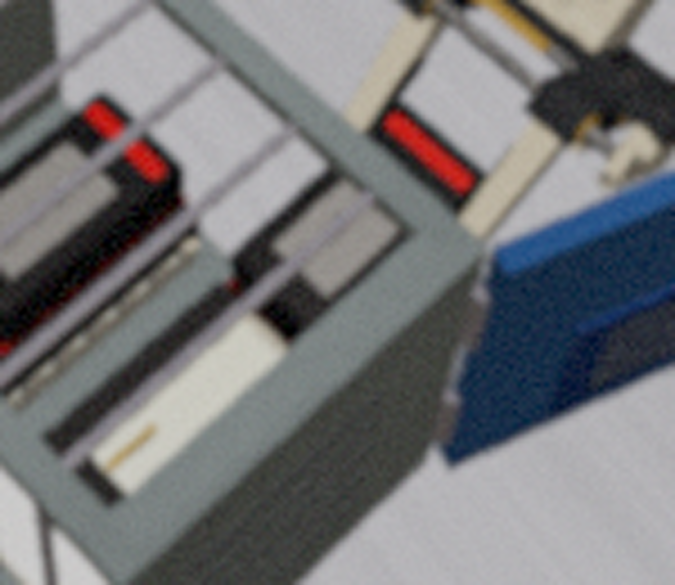

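View pics/top6.png

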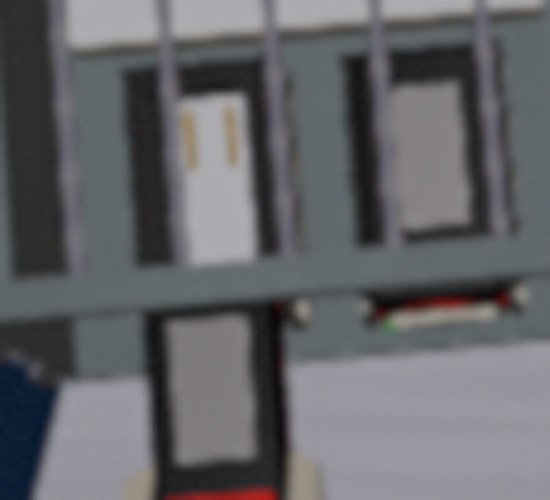

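Request:
play_rows([
  [0.6,0,0,0.0001,0.0035,0.0019,0.05],
  [1.4,0,0,0.0001,0.0073,0.0044,0.05],
  [2.2,0,0,0.0001,0.0118,0.0077,0.05],
  [2.7,0,0,0.0001,0.0161,0.0114,0.05],
  [2.9,0,0,0.0001,0.0216,0.017,0.05],
  [2.9,0,0,0.0001,0.0216,0.017,0.05],
])

```text
time: 7.0
position: [0.5017, 0.0766, 0.0757]
eef_rot: [-0.638, 0.573, -1.384]
wrist_force: [-0.0, 0.5, -4.8]
gripper_width: 0.0618
```

```bash
python3 t3.py " -20,45,36"  " -10,45,36" " 0,45,36" " 8,45,36"
```

```text
grasp in dock [-116.9    0.5   89.2] yaw 5.95 dip 45.02 roll 0.05 q [-0.26   0.185  2.523  2.446  0.404 -1.181] F [-0.   0.5 -4.8] T [-0.11  1.2  -0.02]
[-20.0, 45.0, 36.0] w [0.02, 0.08, -0.0] t [0.0001, -0.0003, -0.0006] |w| 0.1 |t| 0.001 time 7.00
[-10.0, 45.0, 36.0] w [0.02, 0.08, -0.0] t [0.0001, 0.0068, 0.0065] |w| 0.1 |t| 0.009 time 7.00
[0.0, 45.0, 36.0] w [0.02, 0.08, -0.0] t [0.0001, 0.0138, 0.0136] |w| 0.1 |t| 0.019 time 7.00
[8.0, 45.0, 36.0] w [0.02, 0.08, -0.0] t [0.0001, 0.0195, 0.0192] |w| 0.1 |t| 0.027 time 7.00
```

Request:
play_rows([
  [0,0,0,0,0.0035,0.0035,0.05],
  [0,0,0,0,0.0075,0.0075,0.05],
  [0,0,0,0,0.0115,0.0115,0.05],
  [0,0,0,0,0.0155,0.0155,0.05],
  [0,0,0,0,0.0195,0.0195,0.05],
  [0,0,0,0,0.0205,0.0185,0.05],
  [0,0,0,0,0.0205,0.0185,0.05],
])

```text
time: 7.7
position: [0.5293, 0.0796, 0.0747]
eef_rot: [-0.636, 0.572, -1.385]
wrist_force: [0.9, -0.7, -2.7]
gripper_width: 0.0618
```

```bash
python3 t3.py " 8,45,34"
python3 - <<'E'
from h import *
p,d=capture("side");q,dt=capture("top")
cv2.imwrite("pics/side7.png",cv2.resize(p[220:360,240:420,::-1],None,fx=4.2,fy=4.2,interpolation=2));cv2.imwrite("pics/top7.png",cv2.resize(q[120:270,130:280,::-1],None,fx=4,fy=4,interpolation=2))
E
```

```text
grasp in dock [-89.1   0.7  88.1] yaw 5.97 dip 44.91 roll 0.04 q [-0.221  0.225  2.46   2.481  0.378 -1.18 ] F [ 0.9 -0.7 -2.7] T [ 0.01  0.17 -0.09]
[8.0, 45.0, 34.0] w [-0.09, 0.08, -0.01] t [0.0003, 0.0005, -0.0011] |w| 0.1 |t| 0.001 time 7.70
```

View pics/side7.png

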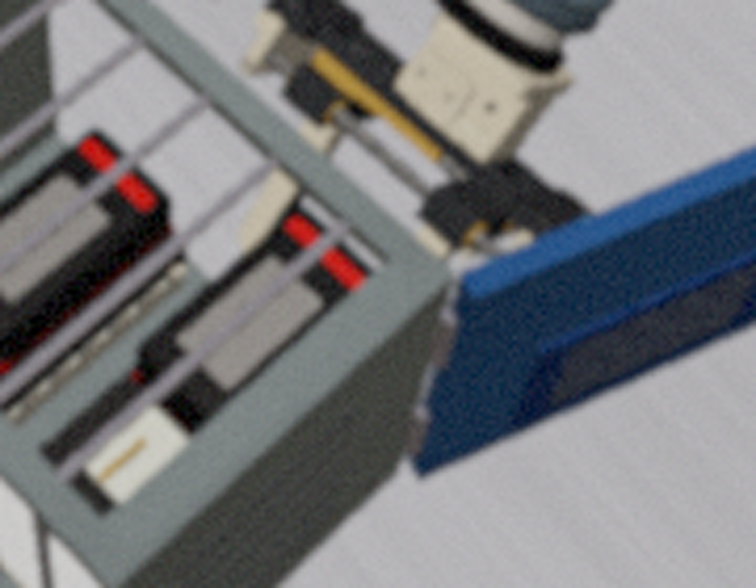

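View pics/top7.png

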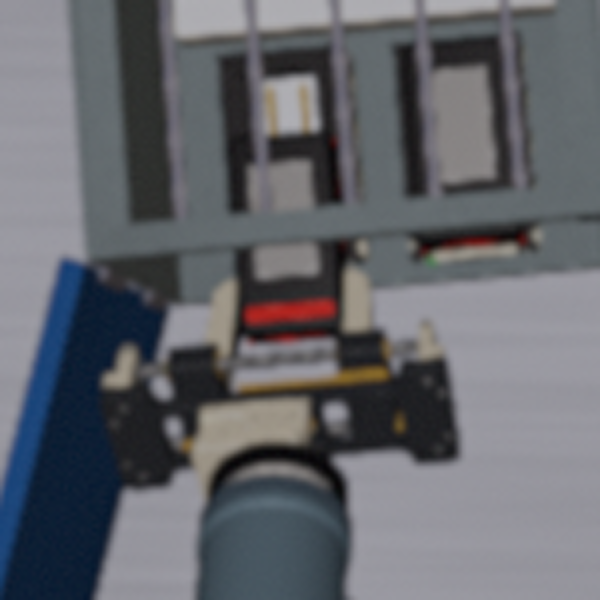

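```bash
cat > t4.py <<'E'
from kin import *
q=telemetry.read_state()['qpos']
seeds=[q,[-.3,.1,2.5,2.1,.3,-.8],[-.3,.2,2.4,2.4,.4,-1.2],[-.2,.1,2.3,.6,.25,.7]]
Rt=tool(5.95,45,-1)
for g in((-110,.5,109),(-131,.5,131),(-150,.5,150)):
    qs,e,a=ik(Rt,dock(*g)+.019*Rt[:,1],seeds); print("retract",g,np.round(qs,2),"%.1f"%e)
for dip in(40,45,48):
  for x,z in((-140,140),(-125,100),(-125,76),(-90,76),(-58,76)):
    Rt=tool(5.95,dip,-1); qs,e,a=ik(Rt,dock(x,-10,z),seeds); print(dip,x,z,np.round(qs,2),"%.1f"%e)
E
python3 t4.py
```

```text
retract (-110, 0.5, 109) [-0.25  0.12  2.48  2.28  0.33 -0.99] 0.0
retract (-131, 0.5, 131) [-0.28  0.01  2.5   1.96  0.29 -0.69] 0.0
retract (-150, 0.5, 150) [-0.32 -0.1   2.51  1.6   0.3  -0.34] 0.0
40 -140 140 [-0.42 -0.11  2.57  1.82  0.4  -0.64] 4.1
40 -125 100 [-0.35  0.08  2.57  2.27  0.44 -1.07] 8.3
40 -125 76 [-0.33  0.17  2.57  2.42  0.48 -1.21] 13.0
40 -90 76 [-0.32  0.27  2.57  2.56  0.61 -1.36] 0.0
40 -58 76 [-0.27  0.3   2.49  2.59  0.56 -1.33] 0.0
45 -140 140 [-0.38 -0.12  2.52  1.5   0.34 -0.28] 0.0
45 -125 100 [-0.35  0.05  2.54  2.1   0.36 -0.89] 0.0
45 -125 76 [-0.34  0.15  2.57  2.33  0.43 -1.14] 0.8
45 -90 76 [-0.28  0.2   2.49  2.39  0.4  -1.14] 0.0
45 -58 76 [-0.24  0.24  2.42  2.41  0.36 -1.12] 0.0
48 -140 140 [-0.35 -0.13  2.47  1.19  0.32  0.05] 0.0
48 -125 100 [-0.32  0.03  2.5   1.83  0.29 -0.59] 0.0
48 -125 76 [-0.32  0.12  2.53  2.17  0.34 -0.94] 0.0
48 -90 76 [-0.26  0.17  2.45  2.2   0.3  -0.93] 0.0
48 -58 76 [-0.22  0.22  2.37  2.2   0.27 -0.89] 0.0
```

Request:
play_rows([
  [0,0,0,0,0,0,0.08],
  [0,0,0,0,0,0,0.08],
  [0,0,0,0,0,0,0.08],
  [0,0,0,0,-0.01,0,0.08],
  [0,0,0,0,-0.03,0,0.08],
  [0,0,0,0,-0.05,0,0.08],
  [0,0,0,0,-0.07,0,0.08],
  [0,0,0,0,-0.07,0,0.03],
  [0,0,0,0,-0.07,0,0.0],
  [0,0,0,0,-0.07,0,0.0],
])

```text
time: 8.8
position: [0.4794, 0.0744, 0.1233]
eef_rot: [-0.638, 0.574, -1.385]
wrist_force: [0.7, -0.5, 0.4]
gripper_width: 0.0606
```

Run:
```python
from h import *
where()
rel(tool(5.95,47,-1),dock(-130,-10,100))
rel(tool(5.95,47,-1),dock(-125,-10,76))
p,d=capture("side");q,dt=capture("top")
cv2.imwrite("pics/side8.png",cv2.resize(p[220:360,240:420,::-1],None,fx=4.2,fy=4.2,interpolation=2));cv2.imwrite("pics/top8.png",cv2.resize(q[120:270,130:280,::-1],None,fx=4,fy=4,interpolation=2))
```

```text
grasp in dock [-139.4    0.6  136.8] yaw 5.95 dip 45.05 roll 0.03 q [-0.3   -0.031  2.511  1.842  0.292 -0.577] F [ 0.7 -0.5  0.4] T [-0.03  0.27 -0.02]
w [-1.95, 0.04, -0.0] t [0.0106, 0.0136, -0.0194] |w| 1.9 |t| 0.026 time 8.80
w [-1.95, 0.04, -0.0] t [0.0106, 0.0341, -0.0328] |w| 1.9 |t| 0.049 time 8.80
```

View pics/side8.png

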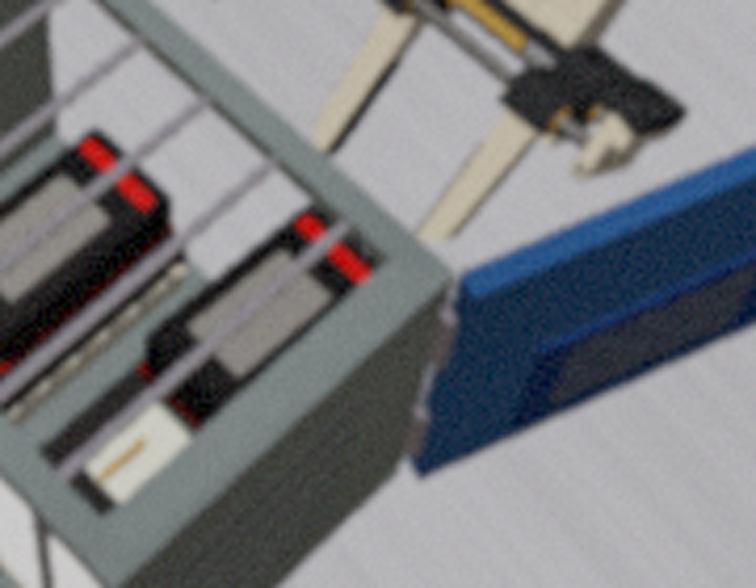

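View pics/top8.png

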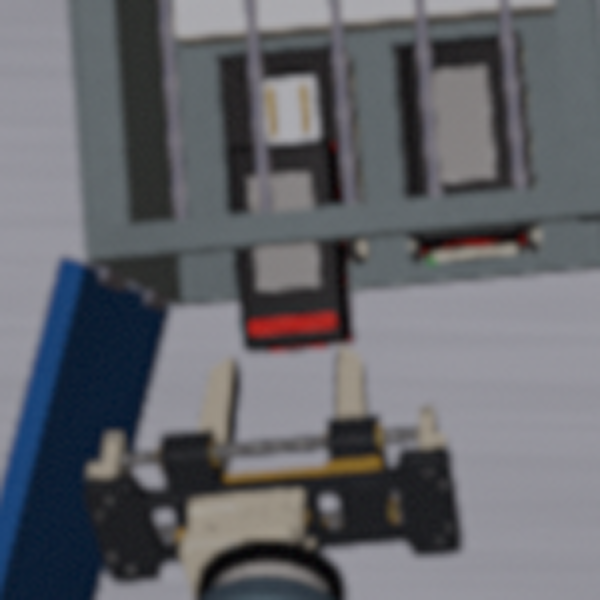

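Request:
play_rows([
  [0,0,0,0.003,0,0,0],
  [0,0,0,0.006,0,0,0],
  [-1,0,0,0.0106,0.003,-0.005,0],
  [-1.9,0,0,0.0106,0.0136,-0.0194,0],
  [-1.9,0,0,0.0106,0.0136,-0.0194,0],
  [-1.9,0,0,0.0106,0.0136,-0.0194,0],
])

```text
time: 9.5
position: [0.4757, 0.0635, 0.0997]
eef_rot: [-0.665, 0.6, -1.377]
wrist_force: [-0.5, -0.2, 0.1]
gripper_width: 0.0044
```

Run:
```python
from h import *
where()
rel(tool(5.95,47,-1),dock(-127,-10,75))
rel(tool(5.95,47,-1),dock(-110,-10,75))
rel(tool(5.95,47,-1),dock(-60,-10,75))
p,d=capture("side");q,dt=capture("top")
cv2.imwrite("pics/top9.png",cv2.resize(q[120:270,130:280,::-1],None,fx=4,fy=4,interpolation=2))
```

```text
grasp in dock [-143.6   -9.8  113.6] yaw 6.01 dip 47.05 roll -0.04 q [-0.339  0.029  2.524  1.917  0.317 -0.697] F [-0.5 -0.2  0.1] T [-0.03  0.31  0.06]
w [0.05, -0.02, -0.04] t [0.0002, 0.0206, -0.0141] |w| 0.1 |t| 0.025 time 9.50
w [0.05, -0.02, -0.04] t [0.0002, 0.0322, -0.0017] |w| 0.1 |t| 0.032 time 9.50
w [0.05, -0.02, -0.04] t [0.0002, 0.0662, 0.0349] |w| 0.1 |t| 0.075 time 9.50
```

View pics/top9.png

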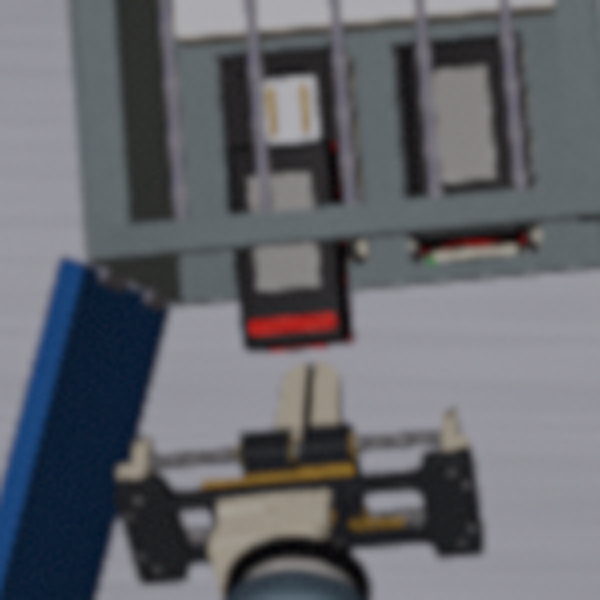

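Request:
play_rows([
  [0,0,0,0,0.01,-0.007,0],
  [0,0,0,0,0.0206,-0.0141,0],
  [0,0,0,0,0.0206,-0.0141,0],
  [0,0,0,0,0.026,-0.008,0],
  [0,0,0,0,0.0322,-0.0017,0],
  [0,0,0,0,0.035,0.001,0],
  [0,0,0,0,0.0375,0.004,0],
  [0,0,0,0,0.04,0.007,0],
  [0,0,0,0,0.0425,0.0095,0],
])

```text
time: 10.5
position: [0.5119, 0.0673, 0.0757]
eef_rot: [-0.665, 0.597, -1.377]
wrist_force: [-4.6, -2.3, 2.9]
gripper_width: 0.0002
```

Run:
```python
from h import *
where(); s=telemetry.read_state(); print("tcp dock",np.round([(s['position']-D0)@EX*1e3,(s['position']-D0)@EY*1e3,s['position'][2]*1e3],1))
rel(tool(5.95,47,-1),dock(-80,-10,75))
rel(tool(5.95,47,-1),dock(-60,-10,75))
p,d=capture("side");q,dt=capture("top")
cv2.imwrite("pics/side10.png",cv2.resize(p[220:360,240:420,::-1],None,fx=4.2,fy=4.2,interpolation=2))
cv2.imwrite("pics/top10.png",cv2.resize(q[120:270,130:280,::-1],None,fx=4,fy=4,interpolation=2))
```

```text
grasp in dock [-107.3   -9.7   89.6] yaw 5.96 dip 46.96 roll 0.06 q [-0.273  0.177  2.473  2.277  0.337 -1.019] F [-4.6 -2.3  2.9] T [-0.06  0.53 -0.08]
tcp dock [-94.3  -9.7  75.7]
w [-0.04, 0.09, -0.01] t [0.0003, 0.0103, 0.01] |w| 0.1 |t| 0.014 time 10.50
w [-0.04, 0.09, -0.01] t [0.0003, 0.0239, 0.0246] |w| 0.1 |t| 0.034 time 10.50
```

View pics/side10.png

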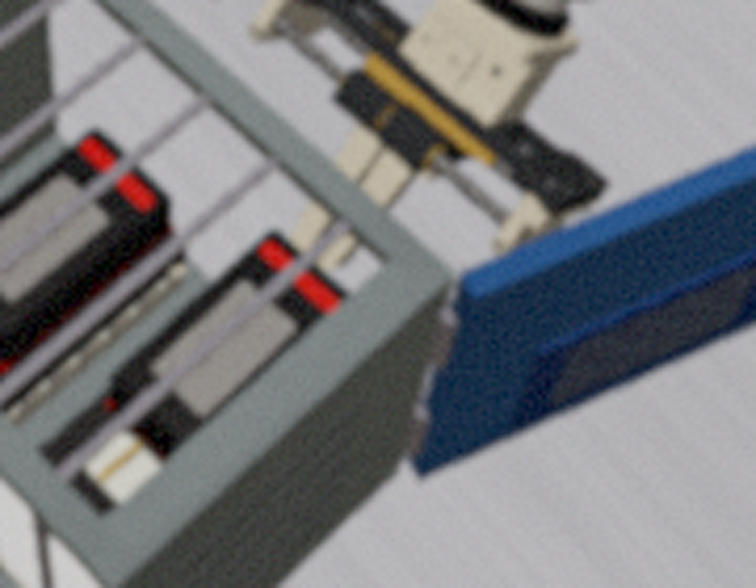

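View pics/top10.png

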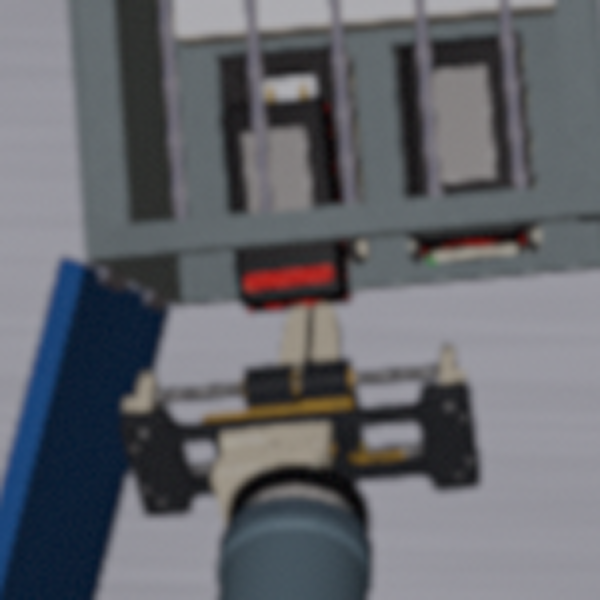

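Request:
play_rows([
  [0,0,0,0,0.0034,0.0037,0],
  [0,0,0,0,0.0068,0.0073,0],
  [0,0,0,0,0.0103,0.01,0],
  [0,0,0,0,0.0137,0.0137,0],
  [0,0,0,0,0.0165,0.0165,0],
  [0,0,0,0,0.018,0.0183,0],
  [0,0,0,0,0.018,0.0183,0],
])

```text
time: 11.3
position: [0.5376, 0.07, 0.0749]
eef_rot: [-0.665, 0.597, -1.377]
wrist_force: [-1.7, -0.6, 0.4]
gripper_width: 0.0002
```

```bash
cat > t5.py <<'E'
from h import *
import sys
where(); s=telemetry.read_state(); print("tcp dock",np.round([(s['position']-D0)@EX*1e3,(s['position']-D0)@EY*1e3,s['position'][2]*1e3],1))
i=sys.argv[1]
p,d=capture("side");q,dt=capture("top")
cv2.imwrite(f"pics/side{i}.png",cv2.resize(p[220:360,240:420,::-1],None,fx=4.2,fy=4.2,interpolation=2))
cv2.imwrite(f"pics/top{i}.png",cv2.resize(q[120:270,130:280,::-1],None,fx=4,fy=4,interpolation=2))
E
python3 t5.py 11
```

```text
grasp in dock [-81.4  -9.8  88.7] yaw 5.97 dip 46.97 roll 0.05 q [-0.238  0.215  2.415  2.295  0.311 -1.004] F [-1.7 -0.6  0.4] T [-0.08  0.4  -0.04]
tcp dock [-68.5  -9.8  74.9]
```

View pics/top11.png

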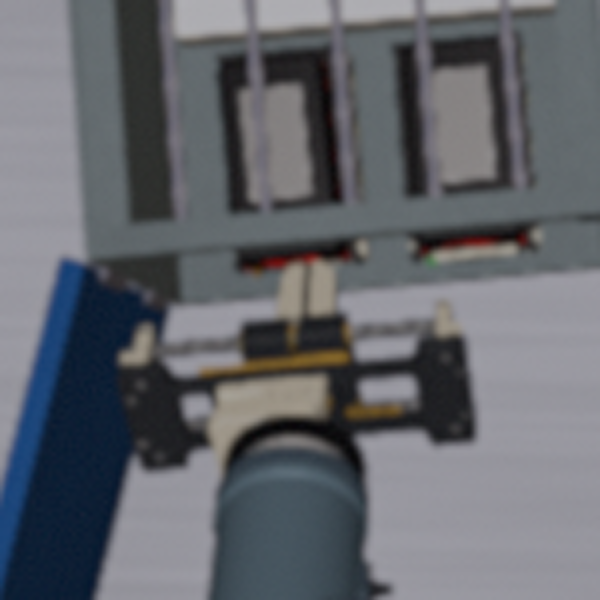

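Request:
play_rows([
  [0,0,0,0,0.0014,0.0015,0],
  [0,0,0,0,0.0027,0.0029,0],
  [0,0,0,0,0.0034,0.0037,0],
  [0,0,0,0,0.0034,0.0037,0],
])

```text
time: 11.8
position: [0.5422, 0.0705, 0.0748]
eef_rot: [-0.665, 0.598, -1.377]
wrist_force: [-2.7, -0.9, 1.6]
gripper_width: 0.0007
```

```bash
python3 t5.py 12
```

```text
grasp in dock [-76.8  -9.8  88.7] yaw 5.96 dip 46.98 roll 0.05 q [-0.232  0.221  2.404  2.294  0.305 -0.999] F [-2.7 -0.9  1.6] T [-0.06  0.54 -0.07]
tcp dock [-63.8  -9.8  74.8]
```

Request:
play_rows([
  [0,0,0,0,0.0007,0.0007,0],
  [0,0,0,0,0.0014,0.0015,0],
  [0,0,0,0,0.002,0.0022,0],
  [0,0,0,0,0.0027,0.0029,0],
  [0,0,0,0,0.0027,0.0029,0],
])

```text
time: 12.4
position: [0.5434, 0.0709, 0.0736]
eef_rot: [-0.668, 0.601, -1.377]
wrist_force: [-17.7, -2.7, 11.7]
gripper_width: 0.0
```

```bash
python3 t5.py 13
```

```text
grasp in dock [-75.5  -9.5  87.5] yaw 5.91 dip 47.21 roll 0.05 q [-0.228  0.225  2.399  2.294  0.299 -0.994] F [-17.7  -2.7  11.7] T [-0.31  1.06 -0.22]
tcp dock [-62.6  -9.5  73.6]
```

View pics/side13.png

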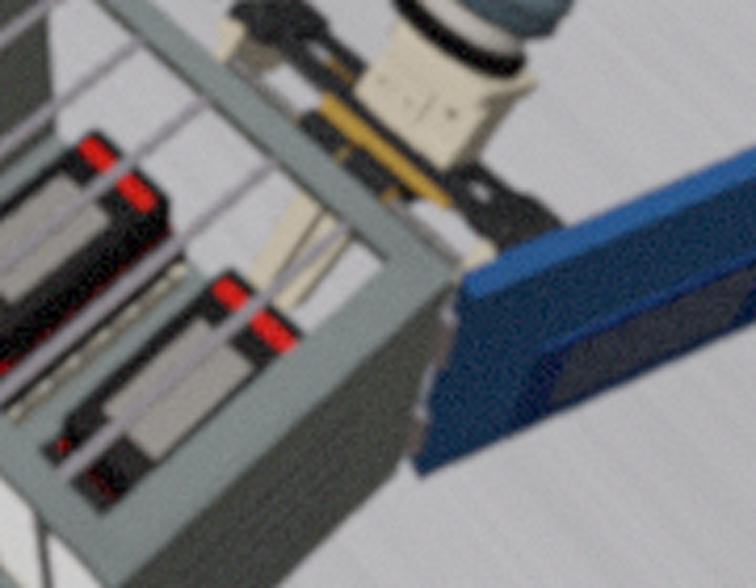

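View pics/top13.png

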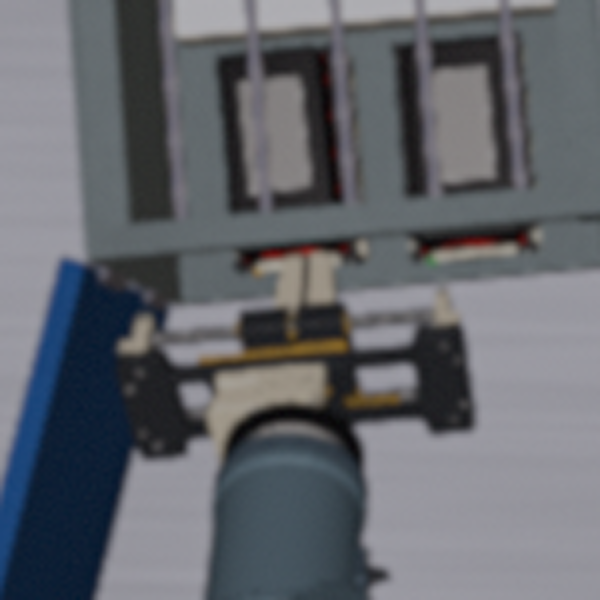

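Request:
play_rows([
  [0,0,0,0,-0.0068,-0.0073,0],
  [0,0,0,0,-0.02,-0.02,0],
  [0,0,0,0,-0.035,-0.03,0],
  [0,0,0,0,-0.06,-0.03,0],
  [0,0,0,0,-0.085,-0.025,0],
  [0,0,0,0,-0.085,-0.025,0],
])

```text
time: 13.1
position: [0.4701, 0.063, 0.1208]
eef_rot: [-0.665, 0.597, -1.377]
wrist_force: [0.4, 0.3, 0.8]
gripper_width: 0.0003
```

```bash
python3 t5.py 14
python3 - <<'E'
from h import *
C=np.array([.635,.037,0])
for n in("top","side"):
    ps=[capture(n) for _ in range(3)]
    d=np.median([x[1] for x in ps],0); img=np.mean([x[0].astype(float) for x in ps],0); np.save(f"pics/{n}15c.npy",img);np.save(f"pics/{n}15.npy",d)
    P=cloud(n,d); q=(P-D0)*1000; x=q@EX;y=q@EY;z=P[...,2]*1000
    for nm,yc in(("ours",0),("busy",-104)):
        m=(abs(z-100)<8)&(abs(y-yc)<34)&(abs(x)<75)
        A=np.c_[x[m],y[m]-yc,np.ones(m.sum())]; b=z[m]
        k=np.linalg.lstsq(A,b,rcond=None)[0]
        print(n,nm,m.sum(),"x",np.round(np.percentile(x[m],[1,3,97,99]),1),"y",np.round(np.percentile(y[m],[1,3,97,99]),1),"plane pitch/roll deg",np.round(np.degrees(k[:2]),2),"z0",round(k[2],1))
    k=np.clip(img*1.3,0,255).astype(np.uint8)[:,:,::-1]
    b=(120,125,215,215) if n=="side" else None
    c=k[120:200,170:280] if n=="top" else k[240:350,210:340]
    cv2.imwrite(f"pics/{n}15.png",cv2.resize(c,None,fx=5.4,fy=5.4,interpolation=2))
E
```

```text
grasp in dock [-149.3   -9.8  134.7] yaw 5.97 dip 46.92 roll 0.05 q [-0.352 -0.058  2.507  1.592  0.306 -0.367] F [0.4 0.3 0.8] T [-0.02  0.29 -0.04]
tcp dock [-136.4   -9.8  120.8]
top ours 993 x [-56.9 -55.4  57.8  60.6] y [-28.2 -27.1  31.1  32.3] plane pitch/roll deg [0.33 0.11] z0 99.7
top busy 958 x [-60.7 -59.1  54.1  56.5] y [-133.3 -132.2  -76.2  -74.8] plane pitch/roll deg [ 0.27 -0.52] z0 99.9
side ours 1216 x [-55.2 -52.1  60.   61.7] y [-29.5 -28.   21.7  22.6] plane pitch/roll deg [-0.4   0.72] z0 102.2
side busy 1338 x [-58.9 -56.2  56.2  57.8] y [-136.5 -134.9  -76.6  -76. ] plane pitch/roll deg [-0.33 -1.82] z0 101.7
```

View pics/top15.png

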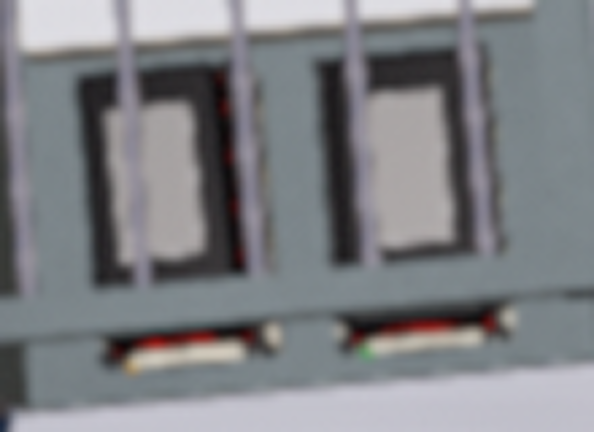

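View pics/side15.png

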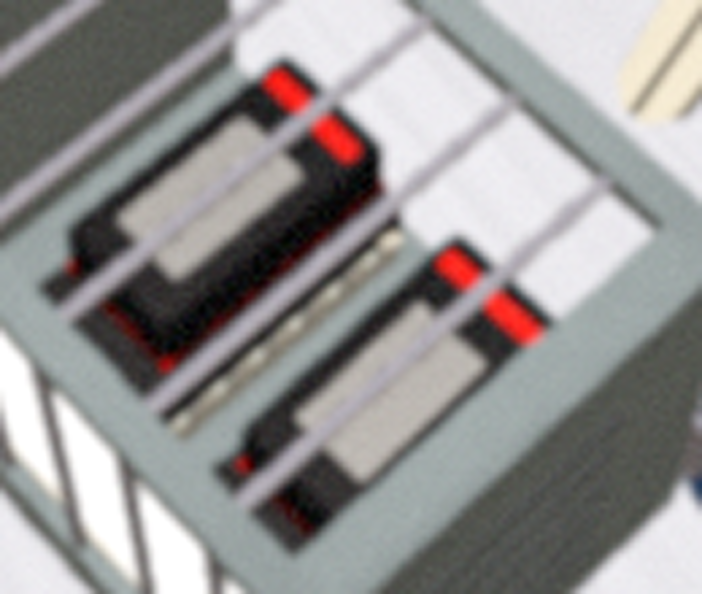

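```bash
cat > door.py <<'E'
from h import *
H=np.array([.635,.037,0])-.1*EX+.138*EY
def Q(th,r=.225,h=.01,z=.192):
    dr=-np.cos(th)*EY-np.sin(th)*EX; n=-np.cos(th)*EX+np.sin(th)*EY
    return H+r*dr+(.014+h)*n+np.array([0,0,z])
E
cat > t6.py <<'E'
from kin import *; from door import *
print("H",H,"edge",H+.276*(-np.cos(1.894)*EY-np.sin(1.894)*EX))
s0=telemetry.read_state()['qpos']
for yaw in(5.95,-30,-60):
  for fl in(-1,1):
    Rt=tool(yaw,90,fl); prev=None
    print("yaw",yaw,"flip",fl)
    for nm,t in(("up",np.array([.42,.05,.32])),("over",Q(1.894,h=.06,z=.32)),("start",Q(1.894,h=.06)),("c",Q(1.894)),("1.5",Q(1.5)),("1",Q(1.)),(".5",Q(.5)),("0",Q(0.))):
        qs,e,a=ik(Rt,t,[prev] if prev is not None and 0 else [[-.2,.3,1.7,0,1.1,.5*fl],[.3,.2,1.6,0,1.3,0],[.3,.2,1.6,0,1.3,2.5],[.3,.2,1.6,0,1.3,-2.5]]); prev=qs
        print("  ",nm,np.round(t,3),np.round(qs,2),"%.1f"%e)
E
python3 t6.py
```

```text
H [0.52123357 0.1638905  0.        ] edge [0.25184718 0.22394856 0.        ]
yaw 5.95 flip -1
   up [0.42 0.05 0.32] [-0.15 -0.03  1.62  0.    1.55  1.32] 0.0
   over [0.318 0.285 0.32 ] [ 0.47 -0.02  1.61 -0.    1.55  1.94] 0.0
   start [0.318 0.285 0.192] [ 0.47  0.06  1.85 -0.    1.24  1.94] 0.0
   c [0.307 0.236 0.192] [ 0.37 -0.02  1.93 -0.    1.24  1.83] 0.0
   1.5 [0.295 0.148 0.192] [ 0.12 -0.14  2.03  0.    1.25  1.59] 0.0
   1 [0.331 0.042 0.192] [-0.21 -0.13  2.03  0.    1.25  1.25] 0.0
   .5 [ 0.412 -0.034  0.192] [-0.35  0.03  1.88  0.    1.24  1.11] 0.0
   0 [ 0.521 -0.062  0.192] [-0.33  0.23  1.64  0.    1.27  1.13] 0.0
yaw 5.95 flip 1
   up [0.42 0.05 0.32] [-0.15 -0.03  1.62  0.    1.55 -1.82] 0.0
   over [0.318 0.285 0.32 ] [ 0.47 -0.02  1.61 -0.    1.55 -1.21] 0.0
   start [0.318 0.285 0.192] [ 0.47  0.06  1.85 -0.    1.24 -1.21] 0.0
   c [0.307 0.236 0.192] [ 0.37 -0.02  1.93 -0.    1.24 -1.31] 0.0
   1.5 [0.295 0.148 0.192] [ 0.12 -0.14  2.03 -0.    1.25 -1.55] 0.0
   1 [0.331 0.042 0.192] [-0.21 -0.13  2.03  0.    1.25 -1.89] 0.0
   .5 [ 0.412 -0.034  0.192] [-
[... 1671 characters left out ...]
 [ 0.412 -0.034  0.192] [-0.35  0.03  1.88 -0.    1.24  2.26] 0.0
   0 [ 0.521 -0.062  0.192] [-0.33  0.23  1.64 -0.    1.27  2.29] 0.0
yaw -60 flip 1
   up [0.42 0.05 0.32] [-0.15 -0.03  1.62 -0.    1.55 -0.67] 0.0
   over [0.318 0.285 0.32 ] [ 0.47 -0.02  1.61 -0.    1.55 -0.05] 0.0
   start [0.318 0.285 0.192] [ 0.47  0.06  1.85 -0.    1.24 -0.05] 0.0
   c [0.307 0.236 0.192] [ 0.37 -0.02  1.93 -0.    1.24 -0.16] 0.0
   1.5 [0.295 0.148 0.192] [ 0.12 -0.14  2.03 -0.    1.25 -0.4 ] 0.0
   1 [0.331 0.042 0.192] [-0.21 -0.13  2.03 -0.    1.25 -0.74] 0.0
   .5 [ 0.412 -0.034  0.192] [-0.35  0.03  1.88 -0.    1.24 -0.88] 0.0
   0 [ 0.521 -0.062  0.192] [-0.33  0.23  1.64 -0.    1.27 -0.86] 0.0
```

Run:
```python
from h import *
rel(tool(5.95,75,-1),[.43,.05,.24]); rel(tool(5.95,90,-1),[.42,.05,.32])
```

```text
w [-27.97, 0.05, -0.04] t [0.0088, -0.1166, 0.0519] |w| 28.0 |t| 0.128 time 13.50
w [-42.97, 0.05, -0.03] t [0.0077, -0.1819, 0.0992] |w| 43.0 |t| 0.207 time 13.50
```

Request:
play_rows([
  [-5,0,0,0.001,-0.03,0.012,0],
  [-12,0,0,0.003,-0.06,0.026,0],
  [-20,0,0,0.006,-0.09,0.04,0],
  [-28,0,0,0.008,-0.1166,0.052,0],
  [-36,0,0,0.008,-0.15,0.075,0],
  [-43,0,0,0.0077,-0.18,0.099,0],
  [-43,0,0,0.0077,-0.182,0.099,0],
  [-43,0,0,0.0077,-0.182,0.099,0],
  [-43,0,0,0.0077,-0.182,0.099,0],
])

```text
time: 14.4
position: [0.4206, 0.049, 0.326]
eef_rot: [-1.192, 1.075, -1.15]
wrist_force: [-0.0, -0.7, -0.7]
gripper_width: 0.0006
```

Run:
```python
from door import *
where(); T=tool(5.95,90,-1); print(telemetry.read_state()['position'])
rel(T,Q(1.894,h=.06,z=.32))
```

```text
grasp in dock [-188.5  -18.7  344.9] yaw 14.29 dip 85.42 roll -0.61 q [-0.179 -0.088  1.664  0.033  1.493  1.276] F [-0.  -0.7 -0.7] T [ 0.02  0.05 -0.  ]
[0.42061709 0.04902026 0.32600701]
w [-4.54, 0.62, -0.64] t [-0.2462, 0.0027, -0.0756] |w| 4.6 |t| 0.258 time 14.40
```

Request:
play_rows([
  [-4.5,0.6,-0.6,-0.04,0,-0.012,0],
  [-4.5,0.6,-0.6,-0.085,0.001,-0.026,0],
  [-4.5,0.6,-0.6,-0.13,0.002,-0.04,0],
  [-4.5,0.6,-0.6,-0.175,0.002,-0.054,0],
  [-4.5,0.6,-0.6,-0.215,0.003,-0.066,0],
  [-4.5,0.6,-0.6,-0.246,0.003,-0.0756,0],
  [-4.5,0.6,-0.6,-0.246,0.003,-0.0756,0],
  [-4.5,0.6,-0.6,-0.246,0.003,-0.0756,0],
])

```text
time: 15.2
position: [0.3156, 0.2865, 0.3144]
eef_rot: [-1.26, 1.134, -1.123]
wrist_force: [-0.7, 0.4, -0.5]
gripper_width: 0.0004
```

Run:
```python
from door import *
where(); T=tool(5.95,90,-1)
rel(T,Q(1.894,h=.06,z=.192)); q,d=capture("top"); p,_=capture("side"); cv2.imwrite("pics/top16.png",q[:,:,::-1]);cv2.imwrite("pics/side16.png",p[:,:,::-1])
```

```text
grasp in dock [-266.7  228.5  333.4] yaw 148.43 dip 89.63 roll -0.23 q [ 0.469 -0.021  1.626  0.005  1.54   1.93 ] F [-0.7  0.4 -0.5] T [0.04 0.06 0.  ]
w [0.29, 0.32, -0.22] t [0.0021, 0.1224, 0.0026] |w| 0.5 |t| 0.122 time 15.20
```

View pics/top16.png

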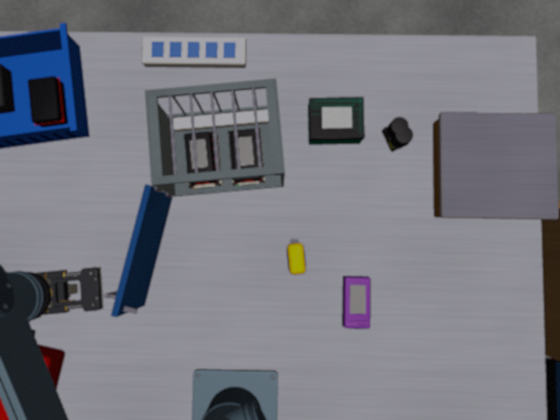

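View pics/side16.png

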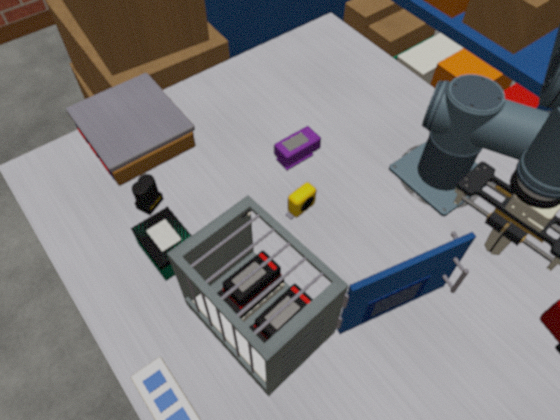

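Request:
play_rows([
  [0.3,0.3,0,0.002,0.03,0.002,0],
  [0.3,0.3,0,0.002,0.07,0.002,0],
  [0.3,0.3,0,0.002,0.105,0.002,0],
  [0.3,0.3,0,0.002,0.122,0.002,0],
  [0.3,0.3,0,0.002,0.122,0.002,0],
  [0.3,0.3,0,0.002,0.122,0.002,0],
])

```text
time: 15.9
position: [0.3189, 0.2838, 0.1937]
eef_rot: [-1.249, 1.137, -1.134]
wrist_force: [0.4, -0.1, 0.3]
gripper_width: 0.0004
```

```bash
cat > t7.py <<'E'
from door import *
import sys
s=telemetry.read_state(); M=R.from_rotvec(s['eef_rot']).as_matrix(); print(np.round(s['position'],4),"F",np.round(s['wrist_force'],1),"q",np.round(s['qpos'],2),s['time'])
T=tool(5.95,90,-1)
for a in sys.argv[1:]:
    v=a.split(","); th=float(v[0]); h=float(v[1]) if len(v)>1 else .01; r=float(v[2]) if len(v)>2 else .225
    print(a,end=" "); rel(T,Q(th,r,h))
E
python3 t7.py 1.894 1.8 1.7 1.6 1.5 1.4 1.3 1.2 1.1 1.0
```

```text
[0.3189 0.2838 0.1937] F [ 0.4 -0.1  0.3] q [0.46 0.05 1.85 0.   1.24 1.93] 15.9
1.894 w [-0.14, -0.3, -0.24] t [0.0461, 0.0015, -0.0166] |w| 0.4 |t| 0.049 time 15.90
1.8 w [-0.14, -0.3, -0.24] t [0.0659, 0.0014, -0.0245] |w| 0.4 |t| 0.070 time 15.90
1.7 w [-0.14, -0.3, -0.24] t [0.0876, 0.0013, -0.0307] |w| 0.4 |t| 0.093 time 15.90
1.6 w [-0.14, -0.3, -0.24] t [0.1098, 0.0012, -0.0348] |w| 0.4 |t| 0.115 time 15.90
1.5 w [-0.14, -0.3, -0.24] t [0.1324, 0.0011, -0.0366] |w| 0.4 |t| 0.137 time 15.90
1.4 w [-0.14, -0.3, -0.24] t [0.155, 0.001, -0.0362] |w| 0.4 |t| 0.159 time 15.90
1.3 w [-0.14, -0.3, -0.24] t [0.1775, 0.0009, -0.0335] |w| 0.4 |t| 0.181 time 15.90
1.2 w [-0.14, -0.3, -0.24] t [0.1995, 0.0008, -0.0285] |w| 0.4 |t| 0.202 time 15.90
1.1 w [-0.14, -0.3, -0.24] t [0.221, 0.0007, -0.0214] |w| 0.4 |t| 0.222 time 15.90
1.0 w [-0.14, -0.3, -0.24] t [0.2417, 0.0007, -0.0122] |w| 0.4 |t| 0.242 time 15.90
```

Request:
play_rows([
  [0,0,0,0.02,0.001,-0.008,0],
  [0,0,0,0.035,0.001,-0.013,0],
  [0,0,0,0.0461,0.001,-0.0166,0],
  [0,0,0,0.056,0.001,-0.021,0],
  [0,0,0,0.0659,0.001,-0.0245,0],
  [0,0,0,0.077,0.001,-0.028,0],
  [0,0,0,0.0876,0.001,-0.0307,0],
  [0,0,0,0.0985,0.001,-0.033,0],
  [0,0,0,0.1098,0.001,-0.0348,0],
  [0,0,0,0.1324,0.001,-0.0366,0],
])

```text
time: 16.9
position: [0.2949, 0.1487, 0.1917]
eef_rot: [-1.25, 1.134, -1.132]
wrist_force: [0.1, -0.1, -0.9]
gripper_width: 0.0002
```

```bash
python3 t7.py 1.4 1.3 1.2 1.1 1.0 .9 .8 .7 .6
python3 - <<'E'
from h import *
q,d=capture("top"); cv2.imwrite("pics/top17.png",q[:,:,::-1])
E
```

```text
[0.2949 0.1487 0.1917] F [ 0.1 -0.1 -0.9] q [ 0.12 -0.14  2.04  0.    1.24  1.59] 16.9
1.4 w [-0.17, -0.12, -0.27] t [0.023, -0.0004, 0.001] |w| 0.3 |t| 0.023 time 16.90
1.3 w [-0.17, -0.12, -0.27] t [0.0455, -0.0005, 0.0036] |w| 0.3 |t| 0.046 time 16.90
1.2 w [-0.17, -0.12, -0.27] t [0.0675, -0.0006, 0.0085] |w| 0.3 |t| 0.068 time 16.90
1.1 w [-0.17, -0.12, -0.27] t [0.089, -0.0007, 0.0155] |w| 0.3 |t| 0.090 time 16.90
1.0 w [-0.17, -0.12, -0.27] t [0.1097, -0.0007, 0.0246] |w| 0.3 |t| 0.112 time 16.90
.9 w [-0.17, -0.12, -0.27] t [0.1294, -0.0008, 0.0358] |w| 0.3 |t| 0.134 time 16.90
.8 w [-0.17, -0.12, -0.27] t [0.1478, -0.0008, 0.0489] |w| 0.3 |t| 0.156 time 16.90
.7 w [-0.17, -0.12, -0.27] t [0.1649, -0.0009, 0.0637] |w| 0.3 |t| 0.177 time 16.90
.6 w [-0.17, -0.12, -0.27] t [0.1804, -0.0009, 0.0802] |w| 0.3 |t| 0.197 time 16.90
```

View pics/top17.png

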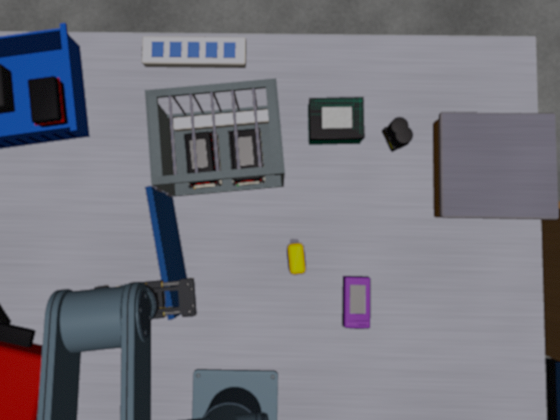

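Request:
play_rows([
  [0,0,0,0.012,0,0,0],
  [0,0,0,0.023,0,0.001,0],
  [0,0,0,0.0455,0,0.0036,0],
  [0,0,0,0.0675,0,0.0085,0],
  [0,0,0,0.089,0,0.0155,0],
  [0,0,0,0.1097,0,0.0246,0],
  [0,0,0,0.1294,0,0.0358,0],
  [0,0,0,0.1478,0,0.0489,0],
  [0,0,0,0.1649,0,0.0637,0],
  [0,0,0,0.1804,0,0.0802,0],
])

```text
time: 17.95
position: [0.3928, -0.0232, 0.1909]
eef_rot: [-1.25, 1.137, -1.133]
wrist_force: [0.8, 0.5, 0.1]
gripper_width: 0.0002
```

```bash
python3 t7.py .6 .5 .4 .3 .2 .15 .1 .05 0
python3 - <<'E'
from h import *
q,d=capture("top"); cv2.imwrite("pics/top18.png",q[:,:,::-1])
E
```

```text
[ 0.3928 -0.0232  0.1909] F [0.8 0.5 0.1] q [-0.35 -0.01  1.92  0.01  1.23  1.12] 17.95
.6 w [-0.1, -0.26, -0.27] t [-0.0006, -0.0011, 0.0003] |w| 0.4 |t| 0.001 time 17.95
.5 w [-0.1, -0.26, -0.27] t [0.0131, -0.0011, 0.0182] |w| 0.4 |t| 0.022 time 17.95
.4 w [-0.1, -0.26, -0.27] t [0.025, -0.0011, 0.0375] |w| 0.4 |t| 0.045 time 17.95
.3 w [-0.1, -0.26, -0.27] t [0.0348, -0.0012, 0.0579] |w| 0.4 |t| 0.068 time 17.95
.2 w [-0.1, -0.26, -0.27] t [0.0426, -0.0012, 0.0791] |w| 0.4 |t| 0.090 time 17.95
.15 w [-0.1, -0.26, -0.27] t [0.0457, -0.0012, 0.09] |w| 0.4 |t| 0.101 time 17.95
.1 w [-0.1, -0.26, -0.27] t [0.0483, -0.0011, 0.101] |w| 0.4 |t| 0.112 time 17.95
.05 w [-0.1, -0.26, -0.27] t [0.0503, -0.0011, 0.1121] |w| 0.4 |t| 0.123 time 17.95
0 w [-0.1, -0.26, -0.27] t [0.0517, -0.0011, 0.1233] |w| 0.4 |t| 0.134 time 17.95
```

View pics/top18.png

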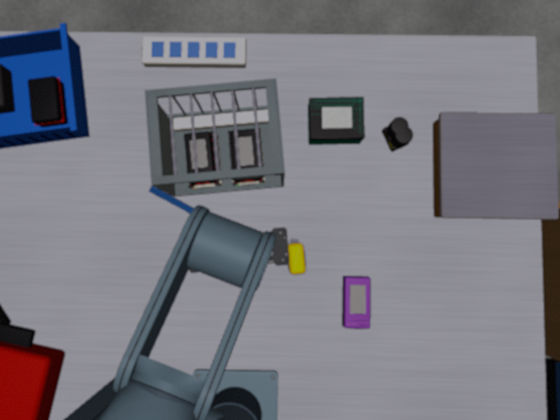

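Good; continue more slowly to the last 0.1 rad.

Request:
play_rows([
  [0,0,0,0.006,0,0.009,0],
  [0,0,0,0.013,0,0.018,0],
  [0,0,0,0.019,0,0.028,0],
  [0,0,0,0.025,0,0.0375,0],
  [0,0,0,0.03,0,0.048,0],
  [0,0,0,0.0348,0,0.058,0],
  [0,0,0,0.039,0,0.069,0],
  [0,0,0,0.0426,0,0.079,0],
  [0,0,0,0.0457,0,0.09,0],
  [0,0,0,0.0483,0,0.101,0],
])

```text
time: 19.0
position: [0.4991, -0.0605, 0.1911]
eef_rot: [-1.25, 1.135, -1.133]
wrist_force: [-0.6, -0.2, -0.0]
gripper_width: 0.0008
```

```bash
python3 t7.py .1 .05 .03 0 -.03 -.05
```

```text
[ 0.4991 -0.0605  0.1911] F [-0.6 -0.2 -0. ] q [-0.35  0.19  1.69  0.    1.26  1.12] 19.0
.1 w [-0.14, -0.19, -0.23] t [0.0006, -0.0009, -0.001] |w| 0.3 |t| 0.001 time 19.00
.05 w [-0.14, -0.19, -0.23] t [0.0026, -0.0009, 0.0101] |w| 0.3 |t| 0.010 time 19.00
.03 w [-0.14, -0.19, -0.23] t [0.0032, -0.0008, 0.0146] |w| 0.3 |t| 0.015 time 19.00
0 w [-0.14, -0.19, -0.23] t [0.004, -0.0008, 0.0213] |w| 0.3 |t| 0.022 time 19.00
-.03 w [-0.14, -0.19, -0.23] t [0.0046, -0.0008, 0.0281] |w| 0.3 |t| 0.028 time 19.00
-.05 w [-0.14, -0.19, -0.23] t [0.0049, -0.0008, 0.0326] |w| 0.3 |t| 0.033 time 19.00
```

Request:
play_rows([
  [0,0,0,0.002,0,0.005,0],
  [0,0,0,0.003,0,0.01,0],
  [0,0,0,0.003,0,0.013,0],
  [0,0,0,0.003,0,0.016,0],
  [0,0,0,0.004,0,0.019,0],
  [0,0,0,0.004,0,0.0215,0],
  [0,0,0,0.004,0,0.0215,0],
])

```text
time: 19.7
position: [0.5203, -0.0622, 0.1913]
eef_rot: [-1.25, 1.135, -1.133]
wrist_force: [0.3, -0.3, 0.4]
gripper_width: 0.0005
```

```bash
python3 t7.py 0 -.05
python3 - <<'E'
from h import *
q,d=capture("side"); cv2.imwrite("pics/side19.png",cv2.resize(q[150:380,160:400,::-1],None,fx=2.6,fy=2.6))
E
```

```text
[ 0.5203 -0.0622  0.1913] F [ 0.3 -0.3  0.4] q [-0.34  0.23  1.64  0.01  1.27  1.13] 19.7
0 w [-0.18, -0.19, -0.22] t [0.0002, -0.0007, 0.0004] |w| 0.3 |t| 0.001 time 19.70
-.05 w [-0.18, -0.19, -0.22] t [0.0011, -0.0007, 0.0117] |w| 0.3 |t| 0.012 time 19.70
```

View pics/side19.png

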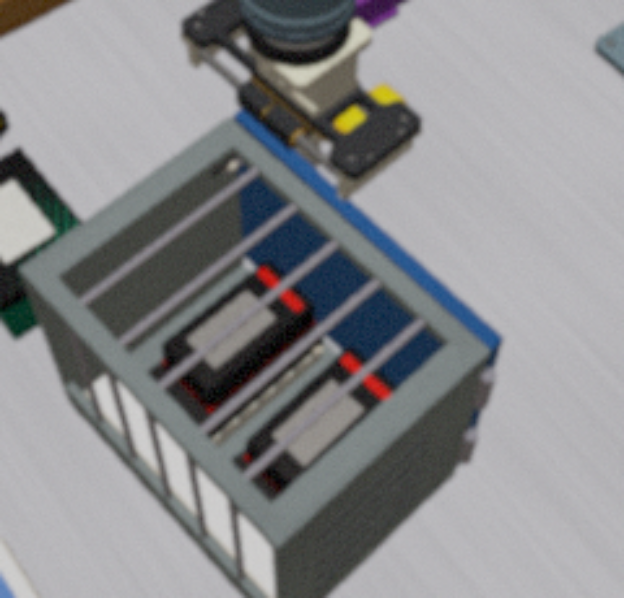

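Request:
play_rows([
  [0,0,0,0,0,0.002,0],
  [0,0,0,0,0,0.004,0],
  [0,0,0,0,0,0.006,0],
  [0,0,0,0,0,0.006,0],
])

```text
time: 20.15
position: [0.5227, -0.0619, 0.1913]
eef_rot: [-1.256, 1.14, -1.13]
wrist_force: [-12.2, -2.6, 7.4]
gripper_width: 0.0003
```

```bash
python3 t7.py 0
python3 - <<'E'
from h import *
q,d=capture("side"); cv2.imwrite("pics/side20.png",cv2.resize(q[180:300,230:370,::-1],None,fx=4.5,fy=4.5,interpolation=2))
E
```

```text
[ 0.5227 -0.0619  0.1913] F [-12.2  -2.6   7.4] q [-0.33  0.24  1.63  0.    1.28  1.14] 20.15
0 w [0.24, -0.17, -0.23] t [0.0002, -0.0007, -0.0021] |w| 0.4 |t| 0.002 time 20.15
```

View pics/side20.png

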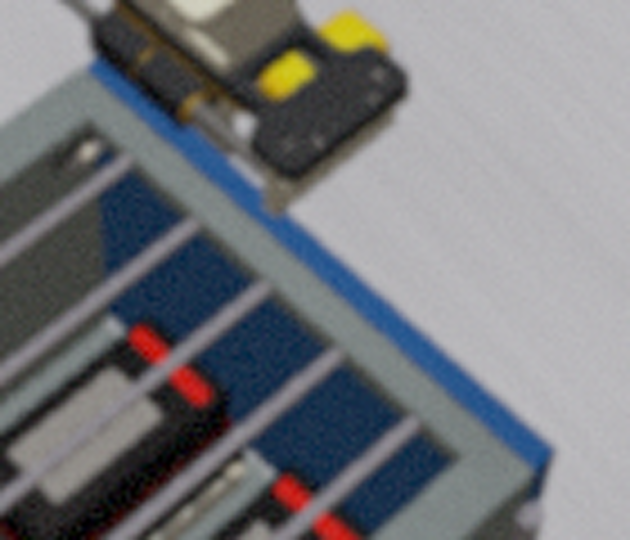

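Request:
play_rows([
  [0,0,0,0,0,0.001,0],
  [0,0,0,0,0,0.002,0],
  [0,0,0,0,0,0.002,0],
  [0,0,0,0,0,-0.02,0],
  [0,0,0,0,0,-0.05,0],
  [0,0,0,0,-0.04,-0.08,0],
  [0,0,0,0,-0.08,-0.1,0],
  [0,0,0,0,-0.11,-0.1,0],
  [0,0,0,0,-0.11,-0.1,0],
])

```text
time: 21.1
position: [0.428, -0.0731, 0.3058]
eef_rot: [-1.247, 1.127, -1.141]
wrist_force: [0.6, -0.2, 0.4]
gripper_width: 0.0005
```

```bash
python3 t7.py
python3 - <<'E'
from h import *
p,ds=capture("side"); q,dt=capture("top")
cv2.imwrite("pics/side21.png",cv2.resize(p[150:380,160:400,::-1],None,fx=2.6,fy=2.6)); cv2.imwrite("pics/top21.png",q[:,:,::-1])
C=np.array([.635,.037,0])
for n,d in(("side",ds),("top",dt)):
    P=cloud(n,d); img=(p if n=="side" else q).astype(int)
    x=(P-C)@EX*1e3;y=(P-C)@EY*1e3;z=P[...,2]
    m=(z>.222)&(z<.25)&(x<-85)&(x>-135)&(abs(y)<140)&(img[...,2]>img[...,0]+50)
    print(n,m.sum())
    if m.sum()>20:
        for a in range(-140,141,40):
            k=m&(y>=a)&(y<a+40)
            if k.sum()>3: print("  y",a,k.sum(),"x med %.1f min %.1f max %.1f"%(np.median(x[k]),x[k].min(),x[k].max()))
E
```

```text
[ 0.428  -0.0731  0.3058] F [ 0.6 -0.2  0.4] q [-0.43 -0.01  1.64  0.    1.51  1.04] 21.1
side 714
  y -140 78 x med -104.2 min -111.6 max -98.5
  y -100 97 x med -105.1 min -111.7 max -98.0
  y -60 101 x med -104.9 min -111.0 max -99.4
  y -20 102 x med -104.9 min -110.4 max -98.7
  y 20 109 x med -104.6 min -110.6 max -98.9
  y 60 113 x med -104.6 min -110.6 max -99.2
  y 100 114 x med -104.6 min -110.4 max -98.5
top 633
  y -140 118 x med -107.8 min -113.2 max -100.7
  y -100 109 x med -106.8 min -113.2 max -100.3
  y -20 38 x med -105.2 min -112.8 max -100.3
  y 20 130 x med -107.4 min -113.3 max -100.7
  y 60 123 x med -107.7 min -113.2 max -100.9
  y 100 113 x med -107.5 min -113.2 max -100.8
```

View pics/side21.png

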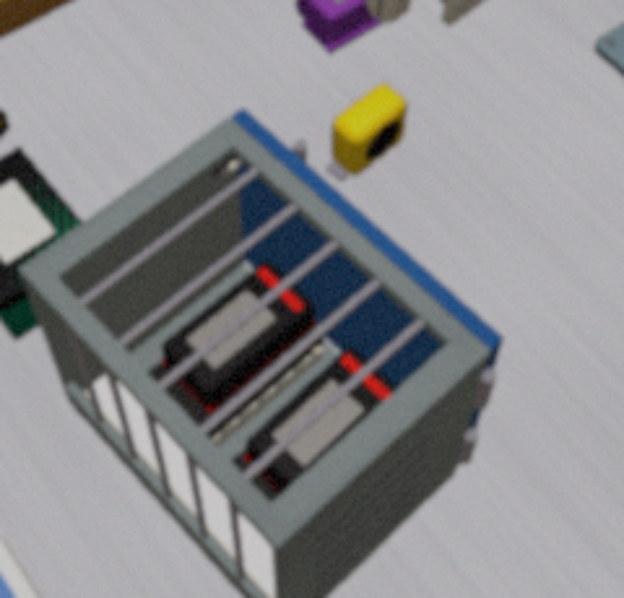

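View pics/top21.png

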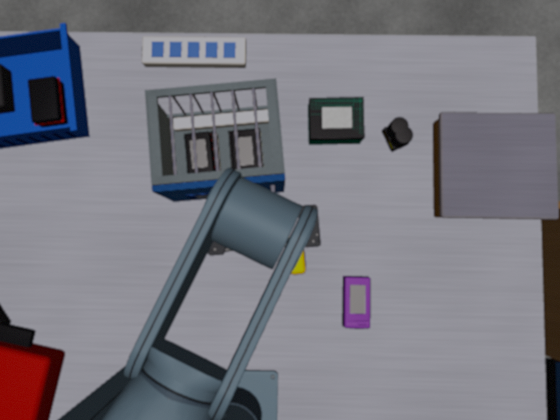

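Run:
```python
from h import *
from rig import r
p,d=capture("side"); P=cloud("side",d); q=(P-D0)*1e3; x=q@EX;y=q@EY;z=P[...,2]*1e3
for nm,yc in(("ours",0),("busy",-104)):
    m=(abs(z-100)<8)&(abs(y-yc)<34)&(abs(x)<75); print(nm,np.round(np.percentile(x[m],[1,3,97,99]),1),round(np.median(z[m]),1))
print(telemetry.read_state()['wrist_force'], r.hand_in())
```

```text
ours [-74.6 -74.   60.2  61.7] 102.3
busy [-74.5 -73.6  55.8  57.7] 102.0
the job is handed in; nothing more can be done
[-0.09099715  0.36749467 -0.54142093] None
```

The pack from the bench is on the left, previously empty charger, terminal end first and fully home. The cabinet door is shut on its catch, and the robot is clear of everything. The job was handed in at about 21 s.

- **Pack:** I gripped it with the tool tilted and slid it about half-way into the rails. I then released it and pushed its rear end with closed fingers. The push met the stop at about 18 N, rising from about 3 N while sliding. Afterwards its top was level and at the same height as the charging pack's.
- **Charging pack:** Our pack measures about 3 to 4 mm deeper than the charging pack. I took this as small differences between the two chargers or packs and did not check further. My only checks on the charging pack were the pictures and depth readings, and neither showed it moving.
- **Door:** I pushed the outer face with closed fingertips until it stopped hard at about 12 N, then a little further. After backing off it stayed put. Its offset from the cabinet front is even to within about 1 mm in the side view across its width (noisier, about 3 mm, in the top view), which I read as latched.
- **Bystanders:** The tape measure, stick pack, tool box and purple pack look unmoved in the pictures; I did not re-measure them.
- **Other:** On the way to the charger, joint 3 read 2.582 rad, right at its stated 2.58 limit. Before insertion I changed the approach angle to bring it back inside its range.
- **Last check:** In the final depth reading the packs' rear edge came out at about -74 mm for both, because the shut door fell inside the measuring window. Their front edges matched the earlier readings.

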